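# Load a honey jar and index it under the lid stamper

### The arm

A 6-joint arm with a two-finger parallel gripper is mounted at the origin on a cart in front of the work surface, level with it; the furniture and walls round the work are solid. World frame = base frame: x ahead of the robot, y to its left, z up, the work surface at z = 0. Lengths are in m, angles in rad, forces in N, time in s.
With the tool pointing down it reaches from about 0.275 to 0.825 m from the base axis. Payload 4.9 kg.
Tool frame: the origin (TCP) lies midway between the tips of the shut fingers; the grasp point (between the pads) lies 19 mm behind it (grip_point_offset is the z of the grasp point in the tool frame, in m); z points along the fingers, y is the line along which they close (so a half turn about z gives the same grasp; the last joint's range is limited). The gripper opens to 85 mm and grips with 20 to 120 N. Pads are 22 mm wide; open, the fingers measure 114 mm over their backs; the gripper's body (76 mm by 85 mm) begins 54 mm behind the grasp point. The pads swing forward as they close: fully open they stand 13 mm farther back than shut.
Start: joints at [1.13, 0.326, -0.193, 1.052, 0, 1.437], TCP at [0.166, 0.524, 0.231] pointing down, gripper open.
Joint ranges: [-2.65, 2.65], [-0.97, 1.79], [-1.3, 1.35], [-1.93, 2.1], [-1.47, 1.37], [-3.14, 3.14]. Speed limits (rad/s): [2.57, 2.57, 3.14, 3.14, 3.14, 3.14].

### API

Orientations are given as a unit quaternion [x, y, z, w].
In Python, from workcell import * gives the robot as it stands. The module is installed in compiled form; this text tells all that it offers.
- The arm moves only by the tool play_rows, never from a script. Its argument "commands" is a list of rows, each an object with "offset": the shift along the world's x, y, z each as a share of 0.1 m, from -1 to 1, a list of three; "turn": the turn, a rotation vector about the world's x, y, z each as a share of pi rad, from -1 to 1, a list of three; "jaw": the finger opening in mm, from 0 to 85.4. In form: [{"offset": [x, y, z], "turn": [ax, ay, az], "jaw": jaw}, ...]. A call has 1 to 5 rows; each row is the pose to reach, as a shift and turn from the pose commanded when the call began, turning the shorter way round; what a row does not reach only later rows make up. A row lasts 1/10 s, in which the tool goes at most 50 mm and 8.59 degrees, less where a joint would pass 70% of its speed; a pose out of reach is approached as far as the arm can. A call with a number of a shift or a turn outside -1 to 1 is refused whole. A call with a gripper value outside its range is refused whole. The fingers move at their own pace and stop on an object; "newtons" is the grip in N (left out, the last holds). Time passes only in rows, so rows that repeat a pose let the fingers close. It gives the time, the measured TCP pose, the force, the opening and the grip force at its end, in the units of the state.
- get_obs(): the state, without advancing time (a new reading comes with each control period).
- get_image(name): name is "side" or "top" or "wrist"; returns the picture (384x512x3 uint8, red, green, blue); there is no depth.
- camera_model(name): a dict with "K" (3x3 intrinsics, pixels), "k1" (the pictures are not rectified: a ray, as slopes to the right and down, at radius r is drawn at 1 + k1 r^2 times it, then the intrinsics apply), "R" (3x3) and "t" (3): a world point X has camera coordinates R X + t. Camera axes: x right, y down, z forward; pixel columns grow to the right and rows downward; lengths in m; the calibration is good to about 2 mm. A picture is of the moment at which its call begins: read the wrist's pose just before it. camera_model takes no time and is no camera call; for the wrist camera it gives the pose at the moment of the call.
- finish_job(): hands the job in; it is judged then, once.
Trained networks look in the newest picture that a camera, given by its name, has taken for a name from the list of things; names that differ only in an ending like _2 or _b are one class to them, and where a whole thing is asked for, a point or a joint stands for the part that bears it (a point fixed in the world has none). Each returns a list of dicts, best first, with "conf" (0 to 1); they miss things now and then, are a little off and sometimes report something else, mostly with a low value. They report only what shows in the picture. A call takes as long as a camera call. They do not tell look-alikes from the thing itself.
- look_for(camera, label): "point" ([column, row] in pixels, amid what is visible of it).
- masks_of(camera, label): "pixels" (384x512 bool, what is visible of it) and "point" ([column, row] in pixels, amid what is visible of it).
- spot_point(camera, label): "point" ([column, row] in pixels: a listed point, or the origin of a listed thing).
The state is a dict: "time_s": time; "qpos": joint angles; "joint_velocities": joint speeds; "tau": joint torques, N m; "position": TCP position; "ee_rot": TCP orientation; "ft_force": force on the tool from outside, world axes, zero at the start; "torque": the same for the moment, N m; "finger_gap": finger opening in m; "grasp_force": force on a finger pad.
Only numpy, scipy, OpenCV 4.12 (cv2) and the standard library are available. Lean on these libraries where they do the work, as an engineer would, in place of code of your own. Each camera call takes 0.05 s, during which the arm holds its last target. There are 200 camera calls.

### The job

One honey jar has fallen over: stand it up on the table and let go of it, then take it again and set it in the empty front nest of the stamper's round table. Pull the red spring plunger up, turn the round table clockwise (seen from above) to the next hole, so that the jar comes under the stamp, and let the plunger snap in. Then press the black palm button down until the stamp meets the lid, and let it rise again. The stamped jar on the round table must stay in its nest, and the two standing jars beside the stamper where they are.

Things in the scene. Friction and masses are not known exactly. Their poses are not given: they have to be found in the camera images.
- jar_mid (a point): The fallen honey jar with a yellow lid, 62 mm across, 85 mm tall; this point is its centre, half-way up; its own z axis points from the base to the lid. At the start it lies on its side on the tabletop, to the right of the stamper, the lid end pointing roughly towards the robot (-x). About 0.3 kg; its sides are nearly straight (60 mm at mid-height, 56 near the base), the lid is 58 mm across and takes the top 11 mm.
- done_jar_mid (a point): A honey jar with a yellow lid, 62 mm across, 85 mm tall; this point is its centre, half-way up; its own z axis points from the base to the lid. It was stamped before and stands in the back nest of the round table; it rides along when the table turns and stays in its nest.
- spare_jar_0_mid (a point): A honey jar with a yellow lid, 62 mm across, 85 mm tall; this point is its centre, half-way up; its own z axis points from the base to the lid. It stands on the tabletop at the right, a bystander.
- spare_jar_1_mid (a point): A honey jar with a yellow lid, 62 mm across, 85 mm tall; this point is its centre, half-way up; its own z axis points from the base to the lid. It stands on the tabletop at the right, a bystander.
- dial_axis (a point): Turning axis of the stamper's round aluminium table (242 mm across), at its top surface, 44 mm above the tabletop; fixed to the dark teal casting (320 mm across, 36 mm high, steel index ring on its rim). x points from the front nest to the back nest as at the start, y to the left, to the press column (outer face 205 mm out, 212 mm high), whose arm reaches in over the left nest; the rest is open from above.
- nest_front (a point): Centre of the floor of the nest to be loaded, on the round table's top; it turns with the table. At the start it is the one towards the robot and empty. A nest is a steel ring with a grey floor, 69 mm wide inside, 79 mm outside, its lip 6 mm above the table's top; the four nests lie 85 mm from dial_axis at 90 degree steps (left and right nests are empty too).
- nest_back (a point): Centre of the floor of the nest that holds the stamped jar; it turns with the table.
- knob_mid (a point): Mid-height of the red pull knob of the spring plunger: a round upright knob, 31 mm across, 36 mm tall, with a 37 mm flange as its top 8 mm; with the pin home this point is 91 mm above the tabletop. The plunger sits in a lug of the round table, 140 mm from dial_axis, half-way between the back and right nests at the start, and turns with the table. The knob spins freely about its own axis, so the hand need not turn with it.
- plunger (a joint): Lift of the spring plunger in m: 0 = pin fully home in a hole, about 0.0095 = its nose rides on the index ring, 0.016 = upper stop. Pull straight up with 5 N at first and 9 N at the top; it springs back when let go. The pin must be lifted more than 0.010 (13 to 15 mm is good) to let the table turn; it snaps home only over a hole.
- dial (a joint): Angle of the round table in rad, 0 at the start, growing clockwise seen from above. Index holes lie every 90 degrees (1.571): the next hole clockwise brings the front nest to the left, under the stamp. With the plunger up it turns with about 1 N at the knob and stays where it is left.
- ram (a joint): Travel of the stamp ram downwards in m: 0 = up, 0.014 = lower stop; the stamp pad meets a jar's lid at about 0.010. A spring lifts it back; it takes 4 N to start it and 6 N to reach the lid.
- palm_top (a point): Top of the black palm button on the ram (52 mm across), above the left nest; with the ram up it is 263 mm above the tabletop. Press it straight down.
There are look-alikes about, which are no part of the job. Leave any orange or pink look-alike of the part that bears jar_mid alone.

How it is judged:
On the way, in this order (a step that is already met when the one before it is completed fails the run):
1. the fallen jar stands upright on the tabletop and has been let go (angle between jar_mid's own z axis and vertical below 0.1 rad and height (world z) of jar_mid between 0.038 and 0.047 m and contact force between the fingers and jar below 0.1 N), for 0.2 s.
2. the jar stands in the front nest of the round table and has been let go (horizontal distance between jar_mid and nest_front below 0.006 m and height (world z) of jar_mid between 0.082 and 0.092 m and angle between jar_mid's own z axis and vertical below 0.08 rad and contact force between the fingers and jar below 0.1 N), for 0.2 s.
3. the plunger is pulled up clear of its hole (value of joint plunger above 0.009 m and value of joint dial below 0.3 rad).
4. the round table has been turned clockwise and the plunger has snapped home in the next hole (value of joint dial between 1.54 and 1.6 rad and value of joint plunger below 0.002 m and contact force between the fingers and pull_knob below 0.1 N), for 0.2 s.
5. the stamp is pressed on the jar's lid (contact force between ram and jar above 1 N and value of joint ram above 0.008 m).
At the end, for the whole second after the job is handed in: The jar stands upright, let go, within 6 mm of its nest's centre; the round table is at the next hole clockwise (1.54 to 1.60 rad), the plunger home (under 2 mm) and the ram up again (under 2 mm); the stamped jar is still within 7 mm of its own nest's centre (all of step 2 and value of joint dial between 1.54 and 1.6 rad and value of joint each of plunger, ram below 0.002 m and linear speed of jar below 0.02 m/s and horizontal distance between done_jar_mid and nest_back below 0.007 m and angle between done_jar_mid's own z axis and vertical below 0.1 rad); the robot touches nothing.
It fails at once if the stamped jar is lifted or knocked out of its nest (horizontal distance between done_jar_mid and nest_back above 0.015 m or angle between done_jar_mid's own z axis and vertical above 0.3 rad).
It fails at once if a standing jar beside the stamper is knocked or moved more than 3 cm (distance of any of spare_jar_0_mid, spare_jar_1_mid from where it was at the start of the episode above 0.03 m).
It also fails if it takes over 72 s, if anything falls off the work surface, if the arm or the gripper's body presses on something with over 40 N, if the wrist force passes 120 N, or if a joint passes its speed limit or range.

## Working session

There is one attempt and no reset: what is moved stays moved. The work goes in short steps, Python scripts to look and compute and a tool call to move; the robot and the scene stay as the last step left them, time stands still between calls to the robot, and variables do not carry over. Pictures are saved under pics/ and viewed, at most 10 in all, crops included, and the job is handed in when it is done.

Besides the shell and the picture viewer there is one more tool, called after "Request:" by a JSON object that holds its "fn" and its "kwargs". play_rows: Moves the arm, as the interface text tells. Shift numbers are shares of 0.1 m and turn numbers shares of pi rad, none past 1 either way. Its arguments: {"type":"object","properties":{"commands":{"type":"array"},"newtons":{"type":"number"}},"required":["commands"]}

```bash
mkdir -p pics; cat > h.py <<'E'
from workcell import *
import numpy as np, cv2
from scipy.optimize import least_squares
def proj(c,X):
    m=camera_model(c) if isinstance(c,str) else c
    p=np.array(m["R"])@np.array(X)+np.array(m["t"]).ravel(); s=p[:2]/p[2]
    s=s*(1+m["k1"]*(s@s)); K=np.array(m["K"]); return K[:2,:2]@s+K[:2,2]
def at_z(c,px,z):
    m=camera_model(c) if isinstance(c,str) else c
    return least_squares(lambda q:proj(m,[q[0],q[1],z])-px,[0.5,0]).x
def tri(obs):
    f=lambda X:np.concatenate([proj(c,X)-np.array(p) for c,p in obs]); r=least_squares(f,[.5,0,.05]); return r.x,np.abs(r.fun).max()
def save(c,n):
    im=get_image(c); cv2.imwrite(f"pics/{n}.png",im[:,:,::-1]); return im
E
python3 - <<'E'
from h import *
o=get_obs();print(o["time_s"],o["position"],o["ee_rot"])
a=save("side","s0");b=save("top","t0")
cv2.imwrite("pics/both.png",cv2.resize(np.vstack([a,b])[:,:,::-1],None,fx=.78,fy=.78))
for l in ["jar_mid","dial_axis","nest_front","nest_back","knob_mid","palm_top"]:
  for c in ["side","top"]:
    print(l,c,[(np.round(d["point"],1).tolist(),round(d["conf"],2)) for d in spot_point(c,l)])
E
```

```text
0.0 [0.16583663 0.52378007 0.23050621] [ 1.52809497e-01  9.88255275e-01 -8.41292703e-04 -2.46402378e-04]
jar_mid side [([324.3, 311.4], 0.61), ([261.6, 269.3], 0.6), ([220.9, 320.0], 0.59)]
jar_mid top [([312.6, 197.8], 0.94), ([347.8, 237.7], 0.74), ([217.9, 144.2], 0.73), ([356.7, 165.6], 0.72), ([294.4, 136.6], 0.68)]
dial_axis side [([261.1, 187.5], 0.91)]
dial_axis top [([218.5, 172.8], 0.88)]
nest_front side [([237.8, 184.3], 0.59)]
nest_front top [([214.8, 198.6], 0.84)]
nest_back side []
nest_back top [([222.1, 151.2], 0.58), ([249.5, 145.3], 0.52)]
knob_mid side [([298.7, 190.4], 0.51)]
knob_mid top [([250.0, 145.5], 0.64)]
palm_top side [([260.2, 113.8], 0.68), ([331.2, 237.3], 0.58)]
palm_top top [([184.1, 158.6], 0.75)]
```

View pics/both.png

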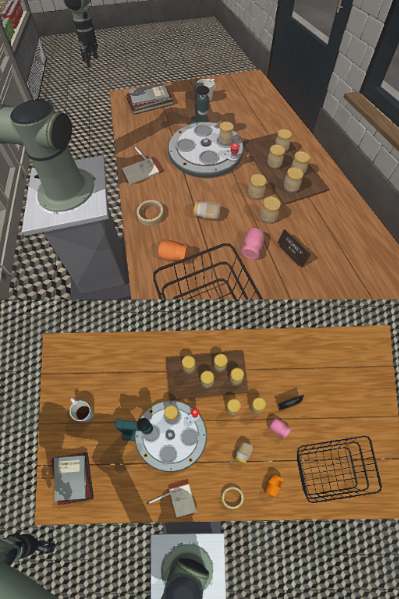

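The picture (scaled by 0.78) shows the fallen jar at top (312,196) and side (262,269). The stamper dial is at top (218,173) and the red knob at (250,146). Two standing jars are at (299,135) and (331,134), and the orange and pink look-alikes lie apart from them.

```bash
python3 - <<'E'
from h import *
S,T=camera_model("side"),camera_model("top")
cam=lambda m:-np.array(m["R"]).T@np.array(m["t"]).ravel()
print("cams",cam(S),cam(T))
for n,s,t,z in [("jar",[261.6,269.3],[312.6,197.8],.03),("dial",[261.1,187.5],[218.5,172.8],.044),("nf",[237.8,184.3],[214.8,198.6],.044),("knob",[298.7,190.4],[250,145.5],.091),("palm",[260.2,113.8],[184.1,158.6],.263)]:
    print(n,tri([(S,s),(T,t)]),at_z(T,t,z),at_z(S,s,z))
print("spare",at_z(T,[299,135],.085),at_z(T,[331,134],.085))
for c,m in (("side",S),("top",T)):
  for d in masks_of(c,"jar_mid"):
    p=d["point"]; ys,xs=np.nonzero(d["pixels"]); print(c,np.round(p),d["conf"],len(xs), np.round(at_z(m,p,.03),3),cv2.minAreaRect(np.c_[xs,ys].astype(np.float32)))
im=cv2.imread("pics/t0.png"); a=cv2.resize(im[100:250,150:380],None,fx=3,fy=3)
cv2.imwrite("pics/c1.png",a)
E
```

```text
cams [ 0.30280026 -0.89605981  0.94441241] [ 0.32974254 -0.07081769  1.59309964]
jar (array([ 0.48683098, -0.253755  ,  0.02877687]), np.float64(1.3363164051448848)) [ 0.49129638 -0.25424446] [ 0.48366831 -0.2544838 ]
dial (array([0.57807921, 0.06935185, 0.02312228]), np.float64(2.1237144070905174)) [0.58212734 0.0665214 ] [0.56507613 0.04744088]
nf (array([0.49419889, 0.07939501, 0.04662013]), np.float64(0.2893674613102064)) [0.49348997 0.0797421 ] [0.49567698 0.08223942]
knob (array([ 0.66186574, -0.04322088,  0.08993822]), np.float64(0.9897202176639439)) [ 0.66500173 -0.04388959] [ 0.65851436 -0.04432107]
palm (array([0.59106621, 0.14990805, 0.25564214]), np.float64(0.45392456362316125)) [0.59095293 0.14851067] [0.58652321 0.13862629]
spare [ 0.69906538 -0.20948306] [ 0.70022159 -0.31712971]
side [262. 270.] 0.97 684 [ 0.483 -0.258] ((265.5029296875, 268.96173095703125), (33.51637268066406, 22.088592529296875), 4.398705005645752)
side [324. 313.] 0.86 916 [ 0.6   -0.423] ((324.3773498535156, 311.17926025390625), (25.823781967163086, 40.521358489990234), 15.945395469665527)
side [220. 321.] 0.67 832 [ 0.345 -0.377] ((221.58108520507812, 321.01348876953125), (37.97616958618164, 24.495450973510742), 9.462322235107422)
top [312. 198.] 0.94 440 [ 0.489 -0.254] ((311.4142761230469, 196.82666015625), (17.640365600585938, 26.400135040283203), 25.016895294189453)
top [351. 237.] 0.83 476 [ 0.356 -0.379] ((350.6000061035156, 238.8000030517578), (18.782970428466797, 26.832815170288086), 26.56505012512207)
top [357. 167.] 0.62 472 [ 0.597 -0.41 ] ((358.1922912597656, 164.9615478515625), (27.457656860351562, 18.582456588745117), 33.690067291259766)
```

View pics/c1.png

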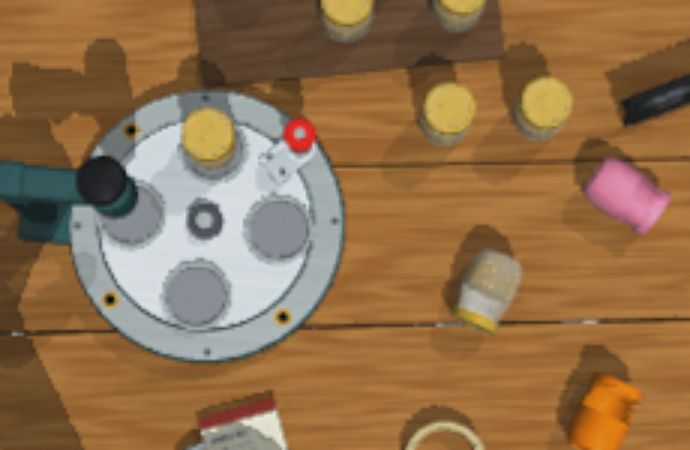

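Request:
{"fn": "play_rows", "kwargs": {"commands": [{"offset":[0.6,-1,0],"turn":[0,0,0],"jaw":85},{"offset":[0.6,-1,0],"turn":[0,0,0],"jaw":85},{"offset":[0.6,-1,0],"turn":[0,0,0],"jaw":85},{"offset":[0.6,-1,0],"turn":[0,0,0],"jaw":85}]}}

```text
time_s: 1.2
position: [0.227, 0.4226, 0.2315]
ee_rot: [0.155, 0.988, -0.0, 0.0]
ft_force: [-0.4, -0.2, 0.7]
finger_gap: 0.0849
grasp_force: 0.0
```

Request:
{"fn": "play_rows", "kwargs": {"commands": [{"offset":[0.6,-1,0],"turn":[0,0,0],"jaw":85},{"offset":[0.6,-1,0],"turn":[0,0,0],"jaw":85},{"offset":[0.6,-1,0],"turn":[0,0,0],"jaw":85},{"offset":[0.6,-1,0],"turn":[0,0,0],"jaw":85}]}}

```text
time_s: 1.6
position: [0.287, 0.3237, 0.2315]
ee_rot: [0.154, 0.988, 0.0, 0.0]
ft_force: [-1.0, 0.0, -0.4]
finger_gap: 0.0846
grasp_force: 0.0
```

Request:
{"fn": "play_rows", "kwargs": {"commands": [{"offset":[0.44,-1,0],"turn":[0,0,0],"jaw":85},{"offset":[0.44,-1,0],"turn":[0,0,0],"jaw":85},{"offset":[0.44,-1,0],"turn":[0,0,0],"jaw":85},{"offset":[0.44,-1,0],"turn":[0,0,0],"jaw":85}]}}

```text
time_s: 2.0
position: [0.3307, 0.2246, 0.2315]
ee_rot: [0.154, 0.988, 0.001, 0.0]
ft_force: [0.6, 0.6, 0.2]
finger_gap: 0.085
grasp_force: 0.0
```

Request:
{"fn": "play_rows", "kwargs": {"commands": [{"offset":[0,-1,0],"turn":[0,0,0],"jaw":85},{"offset":[0,-1,0],"turn":[0,0,0],"jaw":85},{"offset":[0,-1,0],"turn":[0,0,0],"jaw":85},{"offset":[0,-1,0],"turn":[0,0,0],"jaw":85}]}}

```text
time_s: 2.4
position: [0.3305, 0.1251, 0.2315]
ee_rot: [0.153, 0.988, 0.001, 0.0]
ft_force: [0.4, 0.1, 0.3]
finger_gap: 0.0848
grasp_force: 0.0
```

Request:
{"fn": "play_rows", "kwargs": {"commands": [{"offset":[0,-1,0],"turn":[0,0,0],"jaw":85},{"offset":[0,-1,0],"turn":[0,0,0],"jaw":85},{"offset":[0,-1,0],"turn":[0,0,0],"jaw":85},{"offset":[0,-1,0],"turn":[0,0,0],"jaw":85}]}}

```text
time_s: 2.8
position: [0.3308, 0.0251, 0.2314]
ee_rot: [0.153, 0.988, 0.001, 0.0]
ft_force: [-0.5, 0.6, -0.9]
finger_gap: 0.085
grasp_force: 0.0
```

Request:
{"fn": "play_rows", "kwargs": {"commands": [{"offset":[0,-1,0],"turn":[0,0,-0.044],"jaw":85},{"offset":[0,-1,0],"turn":[0,0,-0.044],"jaw":85},{"offset":[0,-1,0],"turn":[0,0,-0.044],"jaw":85},{"offset":[0,-1,0],"turn":[0,0,-0.044],"jaw":85}]}}

```text
time_s: 3.2
position: [0.3307, -0.0744, 0.2312]
ee_rot: [0.22, 0.975, 0.001, -0.0]
ft_force: [-1.1, 0.4, 0.9]
finger_gap: 0.0849
grasp_force: 0.0
```

Request:
{"fn": "play_rows", "kwargs": {"commands": [{"offset":[0.2,-0.94,0],"turn":[0,0,0],"jaw":85},{"offset":[0.2,-0.94,0],"turn":[0,0,0],"jaw":85},{"offset":[0.2,-0.94,0],"turn":[0,0,0],"jaw":85},{"offset":[0.2,-0.94,0],"turn":[0,0,0],"jaw":85}]}}

```text
time_s: 3.6
position: [0.3509, -0.1674, 0.2309]
ee_rot: [0.219, 0.976, 0.001, -0.001]
ft_force: [-0.9, 0.2, -0.6]
finger_gap: 0.0847
grasp_force: 0.0
```

Request:
{"fn": "play_rows", "kwargs": {"commands": [{"offset":[0.3,-0.2,0],"turn":[-0.054,-0.113,0],"jaw":85},{"offset":[0.3,-0.2,0],"turn":[-0.054,-0.113,0],"jaw":85},{"offset":[0.3,-0.2,0],"turn":[-0.054,-0.113,0],"jaw":85},{"offset":[0.3,-0.2,0],"turn":[-0.054,-0.113,0],"jaw":85}]}}

```text
time_s: 4.0
position: [0.3773, -0.1842, 0.2289]
ee_rot: [0.215, 0.957, -0.042, 0.189]
ft_force: [-1.3, -0.4, -0.1]
finger_gap: 0.0849
grasp_force: 0.0
```

```bash
python3 - <<'E'
from h import *
from scipy.spatial.transform import Rotation as R
o=get_obs();print(o["time_s"],o["position"],R.from_quat(o["ee_rot"]).as_matrix(),o["qpos"],o["ft_force"])
save("wrist","w1")
m=camera_model("wrist")
for d in masks_of("wrist","jar_mid"):
    ys,xs=np.nonzero(d["pixels"]); P=np.array([at_z(m,p,.031) for p in np.c_[xs,ys][::37]]); 
    c,e,V=cv2.PCACompute2(P.astype(np.float32),None); print(d["conf"],len(xs),d["point"],at_z(m,d["point"],.031),c,e[0])
for d in spot_point("wrist","jar_mid"): print(d["conf"],d["point"],at_z(m,d["point"],.031))
E
```

```text
4.0 [ 0.37732464 -0.18421811  0.22885801] [[-0.83625927  0.42648689  0.34464384]
 [ 0.39498399  0.90449234 -0.16087652]
 [-0.38033944  0.00159432 -0.92484559]] [-0.70496981 -0.20958073 -0.86193211  0.54092215  0.10097589 -0.24474324] [-1.28141287 -0.36942907 -0.13941384]
0.63 2286 [246.9, 188.0] [ 0.48951158 -0.25717031] [[ 0.49026114 -0.25743142]] [ 0.85268486 -0.5224256 ]
0.58 1233 [202.3, 259.0] [ 0.61283287 -0.41693168] [[ 0.60866827 -0.42052534]] [-0.6662541   0.74572486]
0.94 [199.7, 254.1] [ 0.59739463 -0.41263311]
0.78 [116.0, 144.8] [ 0.34777807 -0.38038646]
0.73 [250.4, 188.4] [ 0.49244413 -0.25281453]
```

View pics/w1.png

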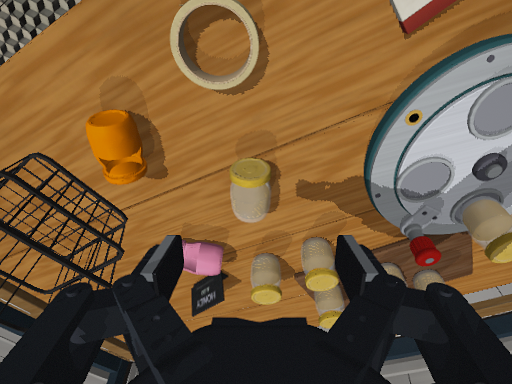

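The jar lies centred at about (250,188) with its lid at the upper end, at (250,170), and looks aligned with the tool plane. Next I check its axis from the end points.

```bash
python3 - <<'E'
from h import *
m=camera_model("wrist")
im=cv2.imread("pics/w1.png"); d=[d for d in masks_of("wrist","jar_mid")]
for d in d:
    if abs(d["point"][0]-248)>15: continue
    M=d["pixels"]; ys,xs=np.nonzero(M); print(ys.min(),ys.max())
    mid=[]
    for y in range(ys.min()+8,ys.max()-6,4):
        r=xs[ys==y]; mid.append(((r.min()+r.max())/2,y)); 
    print([ (a,b) for a,b in mid])
    P=np.array([at_z(m,p,.033) for p in mid]); l=cv2.fitLine(P.astype(np.float32),cv2.DIST_L2,0,.01,.01).ravel(); print(l,np.degrees(np.arctan2(l[1],l[0])),P[0],P[-1])
# model: jar silhouettes for candidate pose -> fit over mask bbox, both cams
from scipy.optimize import minimize
def model(cam,x,y,th):
    u=np.array([np.cos(th),np.sin(th),0]);v=np.array([-u[1],u[0],0]);pts=[]
    for s,r in ((-.0425,.028),(0,.030),(.02,.031),(.0425,.029)):
        for a in np.linspace(0,2*np.pi,24): pts.append(np.array([x,y,.0305])+s*u+r*(np.cos(a)*v+np.sin(a)*np.array([0,0,1])))
    h=cv2.convexHull(np.array([proj(cam,p) for p in pts],np.float32)); I=np.zeros((384,512),np.uint8);cv2.fillConvexPoly(I,np.int32(np.round(h*16)),1,shift=4);return I>0
def fit(cam,M):
    f=lambda q:1-(model(cam,*q)&M).sum()/(model(cam,*q)|M).sum()
    r=minimize(f,[.487,-.254,np.radians(153)],method="Nelder-Mead",options=dict(initial_simplex=[[.487,-.254,2.67],[.497,-.254,2.67],[.487,-.244,2.67],[.487,-.254,2.85]],xatol=1e-4));return r.x,np.degrees(r.x[2]),1-r.fun
for c,p in (("wrist",(250,188)),("side",(262,270)),("top",(312,198))):
    if c!="wrist": get_image(c)
    for d in masks_of(c,"jar_mid"):
        if np.hypot(*(np.array(d["point"])-p))<12: print(c,fit(camera_model(c),d["pixels"]))
E
```

```text
157 220
[(np.float64(251.0), 165), (np.float64(250.0), 169), (np.float64(250.0), 173), (np.float64(250.0), 177), (np.float64(249.5), 181), (np.float64(249.5), 185), (np.float64(249.5), 189), (np.float64(249.5), 193), (np.float64(249.0), 197), (np.float64(249.5), 201), (np.float64(249.5), 205), (np.float64(249.5), 209), (np.float64(249.5), 213)]
[ 0.8864499  -0.46282458  0.49699685 -0.2582194 ] -27.569525 [ 0.45731506 -0.23623001] [ 0.54132394 -0.28081805]
wrist (array([ 0.50042173, -0.26080335,  2.65977893]), np.float64(152.39410721976031), np.float64(0.9145950280673617))
side (array([ 0.49557317, -0.25556057,  2.68265046]), np.float64(153.70454943659414), np.float64(0.8769430051813472))
top (array([ 0.49426164, -0.24933524,  2.70241727]), np.float64(154.83710387113942), np.float64(0.8701825557809331))
```

Request:
{"fn": "play_rows", "kwargs": {"commands": [{"offset":[0.3,-0.2,-0.7],"turn":[-0.056,-0.112,0],"jaw":85},{"offset":[0.3,-0.2,-0.7],"turn":[-0.056,-0.112,0],"jaw":85},{"offset":[0.3,-0.2,-0.7],"turn":[-0.056,-0.112,0],"jaw":85},{"offset":[0.3,-0.2,-0.7],"turn":[-0.056,-0.112,0],"jaw":85}]}}

```text
time_s: 4.85
position: [0.4134, -0.2121, 0.1643]
ee_rot: [0.205, 0.906, -0.084, 0.362]
ft_force: [0.2, -1.2, -0.5]
finger_gap: 0.0853
grasp_force: 0.0
```

Request:
{"fn": "play_rows", "kwargs": {"commands": [{"offset":[0.28,-0.165,-0.755],"turn":[0,0,-0.007],"jaw":85},{"offset":[0.28,-0.165,-0.755],"turn":[0,0,-0.007],"jaw":85},{"offset":[0.28,-0.165,-0.755],"turn":[0,0,-0.007],"jaw":85},{"offset":[0.28,-0.165,-0.755],"turn":[0,0,-0.007],"jaw":85},{"offset":[0.28,-0.165,-0.755],"turn":[0,0,-0.007],"jaw":85}]}}

```text
time_s: 5.35
position: [0.4476, -0.2325, 0.0945]
ee_rot: [0.214, 0.905, -0.088, 0.358]
ft_force: [-0.5, -0.1, 0.2]
finger_gap: 0.0848
grasp_force: 0.0
```

```bash
python3 - <<'E'
from h import *
from scipy.spatial.transform import Rotation as R
o=get_obs();print(o["time_s"],o["position"],R.from_quat(o["ee_rot"]).as_matrix(),o["qpos"],o["ft_force"])
save("wrist","w2")
for d in masks_of("wrist","jar_mid"): print(d["point"],d["conf"],d["pixels"].sum())
E
```

```text
5.35 [ 0.44759842 -0.23248307  0.09445111] [[-0.65237039  0.45072688  0.60930958]
 [ 0.32524772  0.89264546 -0.31208655]
 [-0.68456322 -0.00541947 -0.72893335]] [-0.7338537   0.25755798 -1.29529107 -0.71898202  0.17724827 -0.19982466] [-0.54598512 -0.0978094   0.19186123]
[199.9, 240.4] 0.7 2029
[30.7, 144.8] 0.65 6793
[260.0, 174.7] 0.61 6162
```

View pics/w2.png

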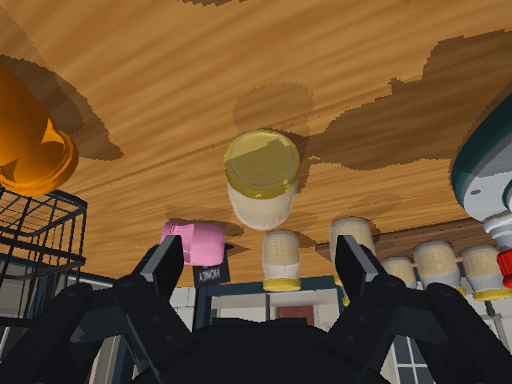

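The jar is centred between the fingers, at column 261 with the fingertips at 182 and 338. The elbow is at its limit, so I advance half the way and check.

Request:
{"fn": "play_rows", "kwargs": {"commands": [{"offset":[0.35,-0.17,-0.35],"turn":[0,0,0],"jaw":85},{"offset":[0.35,-0.17,-0.35],"turn":[0,0,0],"jaw":85},{"offset":[0.35,-0.17,-0.35],"turn":[0,0,0],"jaw":85},{"offset":[0.35,-0.17,-0.35],"turn":[0,0,0],"jaw":85}]}}

```text
time_s: 5.85
position: [0.4825, -0.2494, 0.0606]
ee_rot: [0.214, 0.904, -0.088, 0.358]
ft_force: [0.3, 0.9, 0.5]
finger_gap: 0.0854
grasp_force: 0.0
```

```bash
python3 - <<'E'
from h import *
from scipy.spatial.transform import Rotation as R
o=get_obs();print(o["time_s"],o["position"],R.from_quat(o["ee_rot"]).as_matrix(),o["qpos"],o["ft_force"])
E
```

```text
5.85 [ 0.48249946 -0.24937799  0.06055557] [[-0.65150031  0.45068165  0.61027322]
 [ 0.32449158  0.8926661  -0.31281378]
 [-0.68574964 -0.00576975 -0.72781464]] [-0.70068191  0.42522439 -1.23289461 -0.83002675  0.15497085 -0.1749834 ] [0.28401387 0.92479436 0.53507727]
```

Request:
{"fn": "play_rows", "kwargs": {"commands": [{"offset":[0.09,-0.04,-0.23],"turn":[0,0,0],"jaw":85},{"offset":[0.18,-0.08,-0.46],"turn":[0,0,0],"jaw":85},{"offset":[0.18,-0.08,-0.46],"turn":[0,0,0],"jaw":85},{"offset":[0.18,-0.08,-0.46],"turn":[0,0,0],"jaw":85}]}}

```text
time_s: 6.25
position: [0.5002, -0.2571, 0.0137]
ee_rot: [0.214, 0.905, -0.088, 0.357]
ft_force: [0.4, -0.2, -0.2]
finger_gap: 0.0849
grasp_force: 0.0
```

```bash
python3 - <<'E'
from h import *
o=get_obs();print(o["time_s"],o["position"],o["qpos"],o["ft_force"])
save("wrist","w3")
E
```

```text
6.25 [ 0.50015049 -0.2571353   0.01370781] [-0.68493319  0.60563499 -1.20182204 -0.97877919  0.14432294 -0.16316245] [ 0.40765331 -0.21869725 -0.1586605 ]
```

View pics/w3.png

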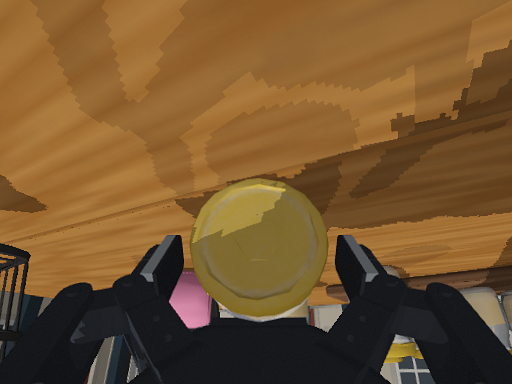

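The lid is centred at (260,247) between the pads, so I close.

Request:
{"fn": "play_rows", "kwargs": {"commands": [{"offset":[0,0,0],"turn":[0,0,0],"jaw":50},{"offset":[0,0,0],"turn":[0,0,0],"jaw":50},{"offset":[0,0,0],"turn":[0,0,0],"jaw":50},{"offset":[0,0,0],"turn":[0,0,0],"jaw":50},{"offset":[0,0,0],"turn":[0,0,0],"jaw":50}], "newtons": 40}}

```text
time_s: 6.8
position: [0.5008, -0.2578, 0.0138]
ee_rot: [0.214, 0.904, -0.088, 0.358]
ft_force: [-5.0, 2.2, 10.8]
finger_gap: 0.0582
grasp_force: 41.1
```

Request:
{"fn": "play_rows", "kwargs": {"commands": [{"offset":[0,0,0.5],"turn":[0,0,0],"jaw":50},{"offset":[0,0,1],"turn":[0,0,0],"jaw":50},{"offset":[0,0,1],"turn":[0,0,0],"jaw":50},{"offset":[0,0,1],"turn":[0,0,0],"jaw":50},{"offset":[0,0,1],"turn":[0,0,0],"jaw":50}]}}

```text
time_s: 7.3
position: [0.499, -0.2563, 0.1103]
ee_rot: [0.215, 0.905, -0.087, 0.355]
ft_force: [-0.7, 0.2, -3.9]
finger_gap: 0.0575
grasp_force: 46.1
```

```bash
python3 - <<'E'
from h import *
o=get_obs();print(o["time_s"],o["position"],o["qpos"],o["ft_force"],o["finger_gap"],o["grasp_force"])
E
```

```text
7.3 [ 0.49904134 -0.2563142   0.11034616] [-0.68482306  0.25557115 -1.14281746 -0.56554661  0.14390297 -0.16303653] [-0.68492348  0.17710116 -3.91253607] 0.057530644799789206 46.07073535211384
```

Request:
{"fn": "play_rows", "kwargs": {"commands": [{"offset":[-0.2,0.1,0.2],"turn":[0.056,0.112,0],"jaw":50},{"offset":[-0.2,0.1,0.2],"turn":[0.056,0.112,0],"jaw":50},{"offset":[-0.2,0.1,0.2],"turn":[0.056,0.112,0],"jaw":50},{"offset":[-0.2,0.1,0.2],"turn":[0.056,0.112,0],"jaw":50}]}}

```text
time_s: 7.7
position: [0.4784, -0.246, 0.129]
ee_rot: [0.227, 0.958, -0.043, 0.168]
ft_force: [0.5, -0.3, -4.0]
finger_gap: 0.0576
grasp_force: 46.0
```

Request:
{"fn": "play_rows", "kwargs": {"commands": [{"offset":[-0.2,0.1,0],"turn":[0.056,0.112,0],"jaw":50},{"offset":[-0.2,0.1,0],"turn":[0.056,0.112,0],"jaw":50},{"offset":[-0.2,0.1,0],"turn":[0.056,0.112,0],"jaw":50},{"offset":[-0.2,0.1,0],"turn":[0.056,0.112,0],"jaw":50}]}}

```text
time_s: 8.1
position: [0.4615, -0.2379, 0.1274]
ee_rot: [0.229, 0.973, 0.002, -0.021]
ft_force: [0.1, 0.0, -4.0]
finger_gap: 0.058
grasp_force: 46.0
```

Request:
{"fn": "play_rows", "kwargs": {"commands": [{"offset":[-0.2,0.1,0],"turn":[0.056,0.112,0],"jaw":50},{"offset":[-0.2,0.1,0],"turn":[0.056,0.112,0],"jaw":50},{"offset":[-0.2,0.1,0],"turn":[0.056,0.112,0],"jaw":50},{"offset":[-0.2,0.1,0],"turn":[0.056,0.112,0],"jaw":50}]}}

```text
time_s: 8.5
position: [0.4399, -0.2269, 0.1259]
ee_rot: [0.223, 0.95, 0.047, -0.211]
ft_force: [-0.2, 1.1, -5.7]
finger_gap: 0.0576
grasp_force: 45.9
```

Request:
{"fn": "play_rows", "kwargs": {"commands": [{"offset":[-0.1,0.05,0],"turn":[0.056,0.112,0],"jaw":50},{"offset":[-0.1,0.05,0],"turn":[0.056,0.112,0],"jaw":50},{"offset":[-0.1,0.05,0],"turn":[0.056,0.112,0],"jaw":50},{"offset":[-0.1,0.05,0],"turn":[0.056,0.112,0],"jaw":50},{"offset":[-0.1,0.05,0],"turn":[0.056,0.112,0],"jaw":50}]}}

```text
time_s: 9.0
position: [0.4298, -0.2219, 0.1295]
ee_rot: [0.209, 0.893, 0.089, -0.389]
ft_force: [-0.1, 0.7, -2.3]
finger_gap: 0.0579
grasp_force: 46.0
```

```bash
python3 - <<'E'
from h import *
from scipy.spatial.transform import Rotation as R
o=get_obs();print(o["time_s"],o["position"],R.from_quat(o["ee_rot"]).as_matrix(),o["qpos"],o["ft_force"],o["finger_gap"],o["grasp_force"])
a=save("side","s5");b=get_image("wrist")
p=proj("side",o["position"]).astype(int);print(p)
y,x=p[1]-120,p[0]-150; y=max(y,0);x=max(x,0)
c=cv2.resize(a[y:y+240,x:x+300],(600,480))
cv2.imwrite("pics/s5c.png",c[:,:,::-1])
E
```

```text
9.0 [ 0.42981761 -0.22186766  0.12953187] [[-0.60996711  0.44305675 -0.65699379]
 [ 0.30445616  0.89648603  0.32189945]
 [ 0.73160548 -0.00367773 -0.68171834]] [-0.57439867  0.9708736   0.3473083   1.76438885 -0.0868328  -0.07617706] [-0.1123623   0.65886122 -2.25537093] 0.05787640872548205 46.0219313018024
[238 240]
```

View pics/s5c.png

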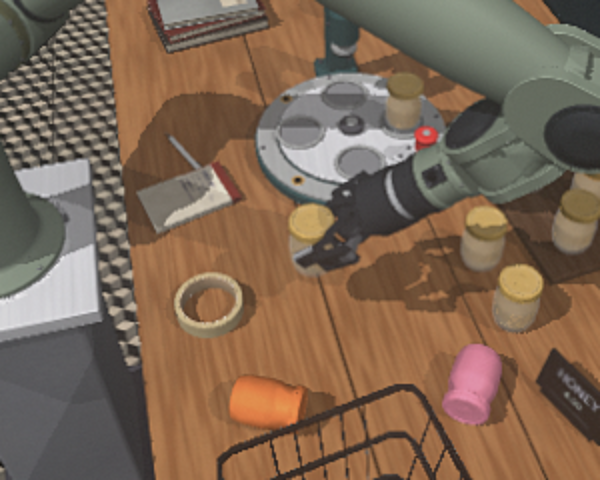

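The jar hangs upright in the tilted gripper, and the spare jars are clear. I lower it until it touches.

Request:
{"fn": "play_rows", "kwargs": {"commands": [{"offset":[0,0,-0.3],"turn":[0,0,0],"jaw":50},{"offset":[0,0,-0.6],"turn":[0,0,0],"jaw":50},{"offset":[0,0,-0.84],"turn":[0,0,0],"jaw":50},{"offset":[0,0,-0.84],"turn":[0,0,0],"jaw":50},{"offset":[0,0,-0.84],"turn":[0,0,0],"jaw":50}]}}

```text
time_s: 9.6
position: [0.4305, -0.2224, 0.0497]
ee_rot: [0.209, 0.893, 0.089, -0.388]
ft_force: [-0.3, -0.8, -2.5]
finger_gap: 0.0574
grasp_force: 46.0
```

Request:
{"fn": "play_rows", "kwargs": {"commands": [{"offset":[0,0,-0.03],"turn":[0,0,0],"jaw":50},{"offset":[0,0,-0.03],"turn":[0,0,0],"jaw":50}]}}

```text
time_s: 9.8
position: [0.431, -0.2227, 0.046]
ee_rot: [0.209, 0.893, 0.089, -0.388]
ft_force: [-0.0, -0.1, -3.2]
finger_gap: 0.0584
grasp_force: 46.0
```

Request:
{"fn": "play_rows", "kwargs": {"commands": [{"offset":[0,0,-0.03],"turn":[0,0,0],"jaw":50},{"offset":[0,0,-0.03],"turn":[0,0,0],"jaw":50}]}}

```text
time_s: 10.0
position: [0.4304, -0.2223, 0.0417]
ee_rot: [0.209, 0.893, 0.089, -0.389]
ft_force: [-0.5, -0.5, -2.9]
finger_gap: 0.0577
grasp_force: 46.0
```

Request:
{"fn": "play_rows", "kwargs": {"commands": [{"offset":[0,0,-0.03],"turn":[0,0,0],"jaw":50},{"offset":[0,0,-0.03],"turn":[0,0,0],"jaw":50}]}}

```text
time_s: 10.2
position: [0.4301, -0.2221, 0.0382]
ee_rot: [0.209, 0.892, 0.089, -0.39]
ft_force: [1.3, 0.9, -3.6]
finger_gap: 0.0578
grasp_force: 46.0
```

Request:
{"fn": "play_rows", "kwargs": {"commands": [{"offset":[0,0,-0.02],"turn":[0,0,0],"jaw":50},{"offset":[0,0,-0.02],"turn":[0,0,0],"jaw":50}]}}

```text
time_s: 10.4
position: [0.4302, -0.2221, 0.0365]
ee_rot: [0.209, 0.892, 0.089, -0.39]
ft_force: [-0.2, 0.2, -3.4]
finger_gap: 0.0577
grasp_force: 46.0
```

Request:
{"fn": "play_rows", "kwargs": {"commands": [{"offset":[0,0,-0.02],"turn":[0,0,0],"jaw":50},{"offset":[0,0,-0.02],"turn":[0,0,0],"jaw":50}]}}

```text
time_s: 10.6
position: [0.4302, -0.2221, 0.0363]
ee_rot: [0.209, 0.892, 0.089, -0.39]
ft_force: [0.9, 0.2, 5.0]
finger_gap: 0.0576
grasp_force: 46.7
```

Request:
{"fn": "play_rows", "kwargs": {"commands": [{"offset":[0,0,-0.02],"turn":[0,0,0],"jaw":50},{"offset":[0,0,-0.02],"turn":[0,0,0],"jaw":50}]}}

```text
time_s: 10.8
position: [0.4302, -0.2221, 0.0362]
ee_rot: [0.209, 0.892, 0.089, -0.39]
ft_force: [1.6, 0.2, 14.2]
finger_gap: 0.058
grasp_force: 47.3
```

Contact came at z 0.036, as predicted. I relieve the pressure, open and back off along the tool.

Request:
{"fn": "play_rows", "kwargs": {"commands": [{"offset":[0,0,0.03],"turn":[0,0,0],"jaw":50},{"offset":[0,0,0.03],"turn":[0,0,0],"jaw":85},{"offset":[0,0,0.03],"turn":[0,0,0],"jaw":85},{"offset":[0,0,0.03],"turn":[0,0,0],"jaw":85},{"offset":[0,0,0.03],"turn":[0,0,0],"jaw":85}]}}

```text
time_s: 11.3
position: [0.4301, -0.2221, 0.0355]
ee_rot: [0.209, 0.892, 0.089, -0.39]
ft_force: [-0.3, -0.3, 0.5]
finger_gap: 0.0853
grasp_force: 0.0
```

Request:
{"fn": "play_rows", "kwargs": {"commands": [{"offset":[0,0,0],"turn":[0,0,0],"jaw":85},{"offset":[0,0,0],"turn":[0,0,0],"jaw":85},{"offset":[0.2,-0.1,0.22],"turn":[0,0,0],"jaw":85},{"offset":[0.4,-0.2,0.44],"turn":[0,0,0],"jaw":85},{"offset":[0.65,-0.32,0.7],"turn":[0,0,0],"jaw":85}]}}

```text
time_s: 11.8
position: [0.4952, -0.2542, 0.1065]
ee_rot: [0.209, 0.892, 0.089, -0.39]
ft_force: [2.0, -0.7, -1.5]
finger_gap: 0.0852
grasp_force: 0.0
```

Request:
{"fn": "play_rows", "kwargs": {"commands": [{"offset":[0.2,-0.1,0.5],"turn":[0,0,0],"jaw":85},{"offset":[0.2,-0.1,1],"turn":[0,0,0],"jaw":85},{"offset":[0.2,-0.1,1],"turn":[0,0,0],"jaw":85},{"offset":[0.2,-0.1,1],"turn":[0,0,0],"jaw":85}]}}

```text
time_s: 12.2
position: [0.5014, -0.2575, 0.1992]
ee_rot: [0.21, 0.896, 0.087, -0.381]
ft_force: [-0.7, 0.8, -0.1]
finger_gap: 0.085
grasp_force: 0.0
```

```bash
python3 - <<'E'
from h import *
o=get_obs();print(o["time_s"],o["position"],o["qpos"],o["ft_force"])
save("top","t6");save("side","s6")
pr={}
for c in ("side","top","wrist"):
    if c=="wrist": save("wrist","w6")
    for d in spot_point(c,"jar_mid"):
        print(c,np.round(d["point"],1),round(d["conf"],2),np.round(at_z(c,d["point"],.0425),4))
E
```

```text
12.2 [ 0.50140464 -0.257524    0.19918934] [-0.56288993  1.11321148  0.84593144  2.10399391 -0.07856066 -0.06938826] [-0.72576969  0.81456455 -0.0531003 ]
side [220.  321.1] 0.85 [ 0.3434 -0.385 ]
side [323.5 311.2] 0.84 [ 0.5948 -0.425 ]
side [243.  264.8] 0.66 [ 0.4366 -0.2359]
top [351.9 240.4] 0.9 [ 0.3442 -0.379 ]
top [358.4 165.8] 0.72 [ 0.5971 -0.4131]
wrist [127.9 217. ] 0.94 [ 0.3584 -0.3716]
wrist [258.9 230. ] 0.61 [ 0.447  -0.2302]
```

Request:
{"fn": "play_rows", "kwargs": {"commands": [{"offset":[-0.28,0.14,0],"turn":[-0.058,-0.117,0],"jaw":85},{"offset":[-0.28,0.14,0],"turn":[-0.058,-0.117,0],"jaw":85},{"offset":[-0.28,0.14,0],"turn":[-0.058,-0.117,0],"jaw":85},{"offset":[-0.28,0.14,0],"turn":[-0.058,-0.117,0],"jaw":85}]}}

```text
time_s: 12.9
position: [0.4705, -0.2416, 0.1985]
ee_rot: [0.224, 0.955, 0.042, -0.191]
ft_force: [-0.7, -0.7, 1.0]
finger_gap: 0.0848
grasp_force: 0.0
```

Request:
{"fn": "play_rows", "kwargs": {"commands": [{"offset":[-0.28,0.14,0],"turn":[-0.058,-0.117,0],"jaw":85},{"offset":[-0.28,0.14,0],"turn":[-0.058,-0.117,0],"jaw":85},{"offset":[-0.28,0.14,0],"turn":[-0.058,-0.117,0],"jaw":85},{"offset":[-0.28,0.14,0],"turn":[-0.058,-0.117,0],"jaw":85}]}}

```text
time_s: 13.3
position: [0.4395, -0.2254, 0.1966]
ee_rot: [0.229, 0.973, -0.003, 0.005]
ft_force: [0.3, 0.2, -0.1]
finger_gap: 0.085
grasp_force: 0.0
```

```bash
python3 - <<'E'
from h import *
from scipy.spatial.transform import Rotation as R
o=get_obs();print(o["time_s"],o["position"],R.from_quat(o["ee_rot"]).as_matrix(),o["qpos"])
im=save("wrist","w7");print(proj("wrist",[.445,-.2295,.085]))
for d in spot_point("wrist","jar_mid"):
        print(np.round(d["point"],1),round(d["conf"],2),np.round(at_z("wrist",d["point"],.0425),4))
E
```

```text
13.3 [ 0.43947577 -0.22536534  0.19655571] [[-0.89497671  0.4460374   0.00820546]
 [ 0.44597585  0.8950063  -0.00832213]
 [-0.01105592 -0.00378868 -0.9999317 ]] [-0.62218583  0.24266431 -0.40237271  0.91424098 -0.00198037 -0.15988159]
[257.9523645  185.22105242]
[112.7 158.2] 0.7 [ 0.3552 -0.374 ]
[194.9 318.4] 0.66 [ 0.5997 -0.4096]
```

View pics/w7.png

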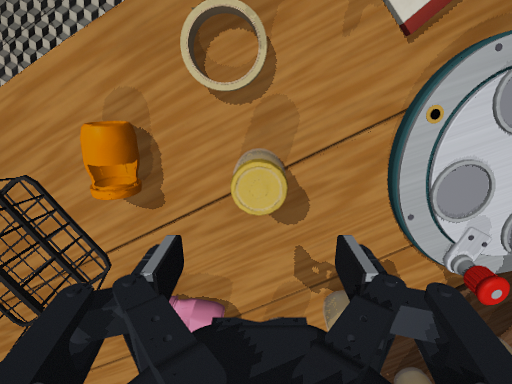

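The standing jar's lid is at (260,188), about 3 mm from the prediction, giving the jar at (0.448, -0.229). I descend and grip.

Request:
{"fn": "play_rows", "kwargs": {"commands": [{"offset":[0.085,-0.036,-0.4],"turn":[0,0,0],"jaw":85},{"offset":[0.085,-0.036,-0.8],"turn":[0,0,0],"jaw":85},{"offset":[0.085,-0.036,-0.8],"turn":[0,0,0],"jaw":85},{"offset":[0.085,-0.036,-0.8],"turn":[0,0,0],"jaw":85}]}}

```text
time_s: 13.8
position: [0.4545, -0.2335, 0.1174]
ee_rot: [0.229, 0.973, -0.003, 0.005]
ft_force: [0.8, 0.2, 0.6]
finger_gap: 0.0852
grasp_force: 0.0
```

Request:
{"fn": "play_rows", "kwargs": {"commands": [{"offset":[0,0,-0.4],"turn":[0,0,0],"jaw":85},{"offset":[0,0,-0.84],"turn":[0,0,0],"jaw":85},{"offset":[0,0,-0.84],"turn":[0,0,0],"jaw":85},{"offset":[0,0,-0.84],"turn":[0,0,0],"jaw":85}]}}

```text
time_s: 14.2
position: [0.4547, -0.2337, 0.0351]
ee_rot: [0.229, 0.973, -0.004, 0.007]
ft_force: [0.2, 0.2, 0.5]
finger_gap: 0.085
grasp_force: 0.0
```

Request:
{"fn": "play_rows", "kwargs": {"commands": [{"offset":[0,0,0],"turn":[0,0,0],"jaw":50},{"offset":[0,0,0],"turn":[0,0,0],"jaw":50},{"offset":[0,0,0],"turn":[0,0,0],"jaw":50},{"offset":[0,0,0],"turn":[0,0,0],"jaw":50},{"offset":[0,0,0],"turn":[0,0,0],"jaw":50}], "newtons": 35}}

```text
time_s: 14.7
position: [0.4557, -0.2343, 0.0366]
ee_rot: [0.229, 0.973, -0.005, 0.009]
ft_force: [-1.0, 0.3, 7.3]
finger_gap: 0.0575
grasp_force: 35.6
```

Request:
{"fn": "play_rows", "kwargs": {"commands": [{"offset":[0,0,0.4],"turn":[0,0,0],"jaw":50},{"offset":[0,0,0.8],"turn":[0,0,0],"jaw":50},{"offset":[0,0,1],"turn":[0,0,0],"jaw":50},{"offset":[0,0,1],"turn":[0,0,0],"jaw":50}]}}

```text
time_s: 15.1
position: [0.4561, -0.2346, 0.138]
ee_rot: [0.229, 0.973, -0.005, 0.01]
ft_force: [1.3, -1.0, -4.2]
finger_gap: 0.0571
grasp_force: 40.2
```

```bash
python3 - <<'E'
from h import *
o=get_obs();print(o["time_s"],o["position"],o["ee_rot"],o["ft_force"],o["finger_gap"],o["grasp_force"])
T=camera_model("top"); get_image("top")
from collections import defaultdict
for l,z in (("dial_axis",.044),("nest_front",.044),("knob_mid",.091),("nest_back",.044),("palm_top",.263)):
  for d in spot_point("top",l): print(l,d["conf"],np.round(at_z(T,d["point"],z),4))
for l in ("dial","plunger"):
  for d in masks_of("top",l):
    ys,xs=np.nonzero(d["pixels"]);print(l,d["conf"],len(xs),d["point"],cv2.minEnclosingCircle(np.c_[xs,ys].astype(np.float32)))
E
```

```text
15.1 [ 0.45607708 -0.23460783  0.13796525] [ 0.22893443  0.97337128 -0.00540138  0.0104018 ] [ 1.33543644 -0.98891027 -4.17485402] 0.05711470806119068 40.238058529794216
dial_axis 0.56 [0.5722 0.0731]
nest_front 0.79 [0.4917 0.0753]
knob_mid 0.74 [ 0.6937 -0.3119]
knob_mid 0.49 [ 0.6632 -0.0486]
nest_back 0.85 [0.6565 0.0656]
palm_top 0.65 [0.5849 0.1485]
dial 0.87 3616 [219.4, 174.1] ((222.57240295410156, 169.63372802734375), 41.78202819824219)
plunger 0.57 83 [248.2, 143.3] ((248.71739196777344, 144.93478393554688), 5.225183486938477)
plunger 0.55 3522 [220.6, 173.6] ((222.15664672851562, 169.28712463378906), 41.18141555786133)
```

Request:
{"fn": "play_rows", "kwargs": {"commands": [{"offset":[-0.2,1,0.6],"turn":[0,0,0],"jaw":50},{"offset":[-0.2,1,0.6],"turn":[0,0,0],"jaw":50},{"offset":[-0.2,1,0.6],"turn":[0,0,0],"jaw":50},{"offset":[-0.2,1,0.6],"turn":[0,0,0],"jaw":50}]}}

```text
time_s: 15.9
position: [0.4338, -0.1315, 0.1947]
ee_rot: [0.228, 0.974, -0.004, 0.007]
ft_force: [0.5, -0.6, -3.8]
finger_gap: 0.0572
grasp_force: 40.4
```

Request:
{"fn": "play_rows", "kwargs": {"commands": [{"offset":[0,0.9,0.5],"turn":[0,0,0],"jaw":50},{"offset":[0,0.9,0.5],"turn":[0,0,0],"jaw":50},{"offset":[0,0.9,0.5],"turn":[0,0,0],"jaw":50},{"offset":[0,0.9,0.5],"turn":[0,0,0],"jaw":50},{"offset":[0,0.9,0.5],"turn":[0,0,0],"jaw":50}]}}

```text
time_s: 16.4
position: [0.4336, -0.044, 0.2427]
ee_rot: [0.229, 0.973, -0.004, 0.006]
ft_force: [-0.5, 0.3, -4.6]
finger_gap: 0.0571
grasp_force: 40.6
```

```bash
python3 - <<'E'
from h import *
o=get_obs();print(o["time_s"],o["position"],o["ee_rot"],o["finger_gap"])
im=save("wrist","w8"); np.save("w8.npy",im)
import pickle; pickle.dump(camera_model("wrist"),open("w8.pkl","wb"))
for l,z in (("dial_axis",.044),("nest_front",.044),("knob_mid",.091),("jar_mid",.2)):
  for d in spot_point("wrist",l): print(l,d["conf"],np.round(d["point"]),np.round(at_z("wrist",d["point"],z),4))
E
```

```text
16.4 [ 0.4335994  -0.04396258  0.24265308] [ 0.22947895  0.97328491 -0.00431418  0.00610635] 0.05710712154187854
dial_axis 0.57 [375. 220.] [0.5814 0.0661]
nest_front 0.79 [360. 160.] [0.4901 0.0762]
jar_mid 0.62 [ 37. 207.] [ 0.3543 -0.1992]
```

View pics/w8.png

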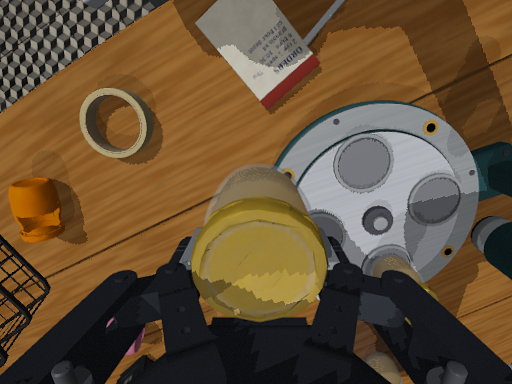

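Front nest is at (363,163), left nest at (434,198), hub at (376,221), and the held lid is near (260,258). Next I fit these precisely.

```bash
cat > fit.py <<'E'
from h import *
import pickle
from scipy.optimize import minimize
m=pickle.load(open("w8.pkl","rb")); im=np.load("w8.npy"); bgr=np.ascontiguousarray(im[:,:,::-1])
C={}
for n,s in (("front",(358,165)),("left",(432,200)),("hub",(376,221))):
    M=np.zeros((386,514),np.uint8); cv2.floodFill(cv2.GaussianBlur(bgr,(3,3),0),M,s,0,(9,9,9),(9,9,9),4|cv2.FLOODFILL_MASK_ONLY|cv2.FLOODFILL_FIXED_RANGE|(255<<8))
    c=max(cv2.findContours(M[1:-1,1:-1],cv2.RETR_EXTERNAL,cv2.CHAIN_APPROX_NONE)[0],key=cv2.contourArea)
    P=np.array([at_z(m,p,.0445) for p in cv2.convexHull(c)[:,0]],np.float32)
    A=np.c_[2*P,np.ones(len(P))]; q=np.linalg.lstsq(A,(P**2).sum(1),rcond=None)[0]; r=np.sqrt(q[2]+q[0]**2+q[1]**2)
    print(n,q[:2],"r",r,np.abs(np.hypot(*(P-q[:2]).T)-r).max()); C[n]=q[:2]
hsv=cv2.cvtColor(bgr,cv2.COLOR_BGR2HSV); Y=cv2.inRange(hsv,(20,130,90),(35,255,255)); Y=cv2.morphologyEx(Y,cv2.MORPH_OPEN,np.ones((3,3)))
W=np.zeros_like(Y);W[185:305,185:335]=1; Y=(Y>0)&(W>0); o=get_obs()["position"]
def model(q,z=o[2]+.0484):
    pts=[proj(m,[q[0]+.029*np.cos(a),q[1]+.029*np.sin(a),h]) for h in (z,z-.011) for a in np.linspace(0,6.28,40)]
    I=np.zeros((384,512),np.uint8);cv2.fillConvexPoly(I,np.int32(cv2.convexHull(np.array(pts,np.float32))*16),1,shift=4);return (I>0)&(W>0)
f=lambda q:1-(model(q)&Y).sum()/(model(q)|Y).sum()
x0=o[:2]
r=min((minimize(f,x0+np.array(d),method="Nelder-Mead",options=dict(initial_simplex=[x0+d,x0+d+[.008,0],x0+d+[0,.008]])) for d in ([0,0],[-.008,.004])),key=lambda r:r.fun)
print("jar-TCP",r.x-o[:2],1-r.fun)
E
python3 fit.py
```

```text
front [0.49584609 0.07771689] r 0.03286502710453498 0.00292488840102708
left [0.59810548 0.14819003] r 0.03170255217942881 0.007990879452089716
hub [0.58938374 0.07055193] r 0.008163885140167469 0.00037694000981771184
jar-TCP [-0.009886    0.00526501] 0.8728826974829824
```

Request:
{"fn": "play_rows", "kwargs": {"commands": [{"offset":[0.35,0.6,0],"turn":[0,0,0],"jaw":50},{"offset":[0.35,0.6,0],"turn":[0,0,0],"jaw":50},{"offset":[0.35,0.6,0],"turn":[0,0,0],"jaw":50},{"offset":[0.35,0.6,0],"turn":[0,0,0],"jaw":50}]}}

```text
time_s: 17.05
position: [0.4684, 0.0167, 0.2432]
ee_rot: [0.229, 0.973, -0.004, 0.006]
ft_force: [0.4, -0.5, -2.9]
finger_gap: 0.0576
grasp_force: 40.6
```

Request:
{"fn": "play_rows", "kwargs": {"commands": [{"offset":[0.35,0.57,0],"turn":[0,0,0],"jaw":50},{"offset":[0.35,0.57,-0.4],"turn":[0,0,0],"jaw":50},{"offset":[0.35,0.57,-0.8],"turn":[0,0,0],"jaw":50},{"offset":[0.35,0.57,-1],"turn":[0,0,0],"jaw":50},{"offset":[0.35,0.57,-1],"turn":[0,0,0],"jaw":50}]}}

```text
time_s: 17.55
position: [0.5004, 0.0731, 0.1405]
ee_rot: [0.23, 0.973, -0.005, 0.003]
ft_force: [-0.6, 0.5, -4.5]
finger_gap: 0.0574
grasp_force: 40.7
```

Request:
{"fn": "play_rows", "kwargs": {"commands": [{"offset":[0,0,-0.3],"turn":[0,0,0],"jaw":50},{"offset":[0,0,-0.36],"turn":[0,0,0],"jaw":50},{"offset":[0,0,-0.36],"turn":[0,0,0],"jaw":50},{"offset":[0,0,-0.36],"turn":[0,0,0],"jaw":50}]}}

```text
time_s: 17.95
position: [0.5046, 0.0736, 0.1092]
ee_rot: [0.229, 0.973, -0.004, 0.008]
ft_force: [-0.1, 0.5, -3.0]
finger_gap: 0.0576
grasp_force: 40.7
```

```bash
python3 - <<'E'
from h import *
o=get_obs();print(o["time_s"],o["position"],o["ee_rot"],o["ft_force"],o["qpos"])
a=save("wrist","w9"); b=save("side","s9")
p=np.int32(proj("side",[.495,.078,.06])); print(p, proj("wrist",[.495,.078,.05]))
c=np.hstack([a,cv2.resize(b[p[1]-50:p[1]+50,p[0]-40:p[0]+35],(288,384),interpolation=cv2.INTER_CUBIC)])
cv2.imwrite("pics/c9.png",c[:,:,::-1])
E
```

```text
17.95 [0.5045973  0.07364378 0.10920642] [ 0.22929612  0.97332001 -0.00373086  0.00758529] [-0.12827111  0.45346801 -3.02670771] [ 0.00659795  0.36540528 -0.48159399  0.7108122  -0.01082731  0.46925343]
[237 181] [257.36105955 188.52185329]
```

View pics/c9.png

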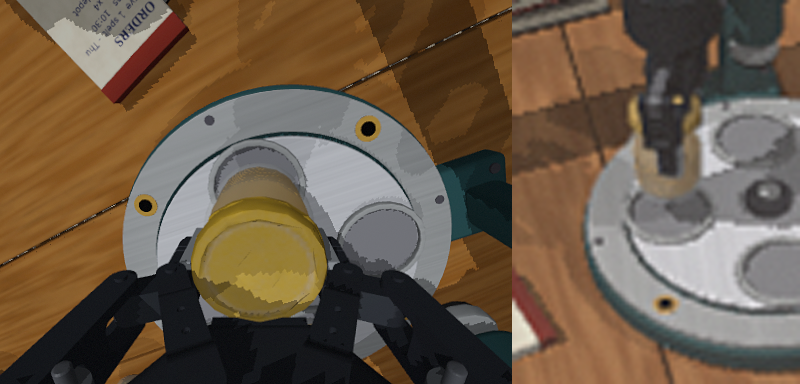

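The nest ring is centred at column 257, as predicted, and the jar lines up with it sideways (lid centre 259). I lower it.

Request:
{"fn": "play_rows", "kwargs": {"commands": [{"offset":[0,0,-0.1],"turn":[0,0,0],"jaw":50},{"offset":[0,0,-0.17],"turn":[0,0,0],"jaw":50},{"offset":[0,0,-0.17],"turn":[0,0,0],"jaw":50},{"offset":[0,0,-0.17],"turn":[0,0,0],"jaw":50}]}}

```text
time_s: 18.45
position: [0.5033, 0.074, 0.0903]
ee_rot: [0.229, 0.973, -0.004, 0.006]
ft_force: [-0.2, -0.4, -4.1]
finger_gap: 0.0572
grasp_force: 40.7
```

Request:
{"fn": "play_rows", "kwargs": {"commands": [{"offset":[0,0,-0.04],"turn":[0,0,0],"jaw":50},{"offset":[0,0,-0.04],"turn":[0,0,0],"jaw":50}]}}

```text
time_s: 18.65
position: [0.5035, 0.074, 0.0864]
ee_rot: [0.229, 0.973, -0.004, 0.007]
ft_force: [-0.4, -0.6, -3.8]
finger_gap: 0.0575
grasp_force: 40.7
```

Request:
{"fn": "play_rows", "kwargs": {"commands": [{"offset":[0,0,-0.025],"turn":[0,0,0],"jaw":50},{"offset":[0,0,-0.025],"turn":[0,0,0],"jaw":50}]}}

```text
time_s: 18.85
position: [0.5035, 0.074, 0.084]
ee_rot: [0.229, 0.973, -0.004, 0.007]
ft_force: [0.2, -0.4, -3.5]
finger_gap: 0.0572
grasp_force: 40.7
```

Below lip height with no contact, so the base is inside the ring.

Request:
{"fn": "play_rows", "kwargs": {"commands": [{"offset":[0,0,-0.02],"turn":[0,0,0],"jaw":50},{"offset":[0,0,-0.02],"turn":[0,0,0],"jaw":50}]}}

```text
time_s: 19.05
position: [0.5036, 0.074, 0.082]
ee_rot: [0.229, 0.973, -0.004, 0.007]
ft_force: [0.1, 0.5, -3.8]
finger_gap: 0.0572
grasp_force: 40.7
```

Request:
{"fn": "play_rows", "kwargs": {"commands": [{"offset":[0,0,-0.015],"turn":[0,0,0],"jaw":50},{"offset":[0,0,-0.015],"turn":[0,0,0],"jaw":50}]}}

```text
time_s: 19.25
position: [0.5038, 0.074, 0.0808]
ee_rot: [0.229, 0.973, -0.004, 0.007]
ft_force: [0.2, 0.2, -3.3]
finger_gap: 0.0574
grasp_force: 40.8
```

Request:
{"fn": "play_rows", "kwargs": {"commands": [{"offset":[0,0,-0.015],"turn":[0,0,0],"jaw":50},{"offset":[0,0,-0.015],"turn":[0,0,0],"jaw":50}]}}

```text
time_s: 19.45
position: [0.5039, 0.074, 0.0806]
ee_rot: [0.229, 0.973, -0.004, 0.007]
ft_force: [-4.1, 0.0, 10.5]
finger_gap: 0.0572
grasp_force: 41.7
```

Request:
{"fn": "play_rows", "kwargs": {"commands": [{"offset":[0,0,-0.01],"turn":[0,0,0],"jaw":50},{"offset":[0,0,-0.01],"turn":[0,0,0],"jaw":50}]}}

```text
time_s: 19.65
position: [0.504, 0.074, 0.0806]
ee_rot: [0.229, 0.973, -0.004, 0.007]
ft_force: [-7.1, -0.4, 19.3]
finger_gap: 0.0572
grasp_force: 42.3
```

It seated at z 0.0806, as expected. I relieve, open and rise.

Request:
{"fn": "play_rows", "kwargs": {"commands": [{"offset":[0,0,0.025],"turn":[0,0,0],"jaw":50},{"offset":[0,0,0.025],"turn":[0,0,0],"jaw":50},{"offset":[0,0,0.025],"turn":[0,0,0],"jaw":85},{"offset":[0,0,0.025],"turn":[0,0,0],"jaw":85},{"offset":[0,0,0.025],"turn":[0,0,0],"jaw":85}]}}

```text
time_s: 20.15
position: [0.5039, 0.074, 0.0807]
ee_rot: [0.229, 0.973, -0.004, 0.007]
ft_force: [0.0, -0.1, -1.0]
finger_gap: 0.0849
grasp_force: 0.0
```

Request:
{"fn": "play_rows", "kwargs": {"commands": [{"offset":[0,0,0],"turn":[0,0,0],"jaw":85},{"offset":[0,0,0],"turn":[0,0,0],"jaw":85},{"offset":[0,0,0.2],"turn":[0,0,0],"jaw":85},{"offset":[0,0,0.6],"turn":[0,0,0],"jaw":85},{"offset":[0,0,1],"turn":[0,0,0],"jaw":85}]}}

```text
time_s: 20.65
position: [0.5028, 0.074, 0.1812]
ee_rot: [0.229, 0.973, -0.004, 0.006]
ft_force: [0.8, 0.4, -0.3]
finger_gap: 0.0853
grasp_force: 0.0
```

Request:
{"fn": "play_rows", "kwargs": {"commands": [{"offset":[0,-0.5,0.7],"turn":[0,0,0],"jaw":85},{"offset":[0,-0.9,0.7],"turn":[0,0,0],"jaw":85},{"offset":[0,-0.9,0.7],"turn":[0,0,0],"jaw":85},{"offset":[0,-0.9,0.7],"turn":[0,0,0],"jaw":85}]}}

```text
time_s: 21.05
position: [0.5048, -0.0181, 0.2524]
ee_rot: [0.231, 0.973, -0.004, 0.009]
ft_force: [0.9, 0.5, -0.6]
finger_gap: 0.0852
grasp_force: 0.0
```

```bash
python3 - <<'E'
from h import *
import pickle
o=get_obs();print(o["time_s"],o["position"],o["ee_rot"],o["qpos"])
im=save("wrist","w10"); pickle.dump(camera_model("wrist"),open("w10.pkl","wb"))
for l,z in (("dial_axis",.044),("nest_front",.044),("knob_mid",.091),("jar_mid",.0865),("palm_top",.263)):
 for c in ("wrist",):
  for d in spot_point(c,l): print(l,round(d["conf"],2),np.round(d["point"]),np.round(at_z(c,d["point"],z),4))
hsv=cv2.cvtColor(im,cv2.COLOR_RGB2HSV)
M=cv2.inRange(hsv,(0,150,60),(8,255,255))|cv2.inRange(hsv,(172,150,60),(180,255,255))
n,_,st,ce=cv2.connectedComponentsWithStats(M)
for i in range(1,n):
  if st[i,4]>80: print("red",st[i],ce[i],at_z("wrist",ce[i],.1))
E
```

```text
21.05 [ 0.50479024 -0.01814394  0.25242276] [ 0.23072374  0.97297379 -0.00400681  0.00851459] [-0.17671897  0.21698781 -0.28602877  1.05122613 -0.00895578  0.28887075]
dial_axis 0.77 [338. 180.] [0.5762 0.0693]
dial_axis 0.29 [295. 278.] [ 0.6971 -0.0497]
knob_mid 0.56 [298. 278.] [ 0.6605 -0.0352]
jar_mid 0.31 [294. 277.] [ 0.6614 -0.0403]
red [218   9  59  59 867] [247.53748558  38.48558247] [0.37552683 0.0360299 ]
red [283 264  28  34 700] [295.37857143 280.46714286] [ 0.65684669 -0.03769268]
```

View pics/w10.png

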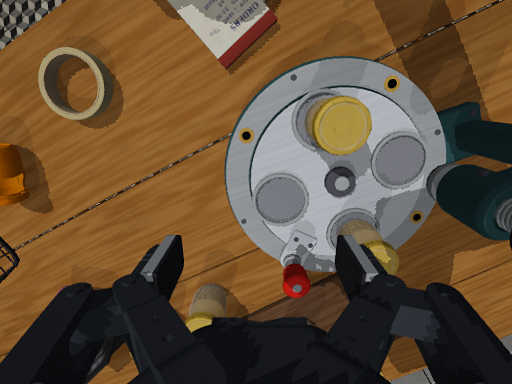

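The jar sits in the front nest with its lid at (341,125). The knob is at (295,283) and its target hole at (246,135). I derive the geometry from the holes and nests.

```bash
python3 - <<'E'
from h import *
import pickle
m=pickle.load(open("w10.pkl","rb")); im=cv2.imread("pics/w10.png")
hs={}
for n,(x,y) in dict(RF=(246,135),LF=(391,84),LB=(416,217)).items():
    p=im[y-7:y+8,x-7:x+8].astype(int).sum(2); w=(p<120); ys,xs=np.nonzero(w); c=(x-7+xs.mean(),y-7+ys.mean()); hs[n]=at_z(m,c,.036); print(n,c,hs[n])
ax=(hs["RF"]+hs["LB"])/2; print("axis",ax,"diam",np.linalg.norm(hs["RF"]-hs["LB"])); 
for n in hs: d=hs[n]-ax; print(n,np.hypot(*d),np.degrees(np.arctan2(d[1],d[0])))
k=2*ax-hs["LF"]; print("knob by holes",k)
print("px of knob top for it",proj(m,[*k,.109]),proj(m,[*k,.091]))
for s in ((282,197),(400,160)):
    M=np.zeros((386,514),np.uint8); cv2.floodFill(cv2.GaussianBlur(im,(3,3),0),M,s,0,(9,9,9),(9,9,9),4|cv2.FLOODFILL_MASK_ONLY|cv2.FLOODFILL_FIXED_RANGE|(255<<8))
    c=max(cv2.findContours(M[1:-1,1:-1],cv2.RETR_EXTERNAL,cv2.CHAIN_APPROX_NONE)[0],key=cv2.contourArea)
    P=np.array([at_z(m,p,.0445) for p in cv2.convexHull(c)[:,0]]); q=np.linalg.lstsq(np.c_[2*P,np.ones(len(P))],(P**2).sum(1),rcond=None)[0]; print("nest",q[:2],np.sqrt(q[2]+q[:2]@q[:2]))
E
```

```text
RF (np.float64(245.97872340425533), np.float64(135.17021276595744)) [ 0.46735865 -0.01761103]
LF (np.float64(391.76190476190476), np.float64(83.12698412698413)) [0.49110394 0.17923603]
LB (np.float64(416.5), np.float64(216.875)) [0.68803205 0.15506919]
axis [0.57769535 0.06872908] diam 0.2802056493771756
RF 0.14010282468858787 -141.95628940983576
LF 0.1403918028076313 128.08166082967884
LB 0.14010282468858776 38.043710590164274
knob by holes [ 0.66428676 -0.04177787]
px of knob top for it [296.80204223 287.96182504] [295.10664707 279.12844718]
nest [ 0.56740416 -0.01364135] 0.03246321306504874
nest [0.5895998  0.15215881] 0.03305889537558129
```

Axis, holes (radius 140 mm) and knob agree to about 1 mm: axis (0.5777, 0.0687), knob (0.664, -0.042), target hole at -142°.

Request:
{"fn": "play_rows", "kwargs": {"commands": [{"offset":[0.8,-0.12,0],"turn":[0.0038,0.0047,0],"jaw":46},{"offset":[0.8,-0.12,0],"turn":[0.0038,0.0047,0],"jaw":46},{"offset":[0.8,-0.12,0],"turn":[0.0038,0.0047,0],"jaw":46},{"offset":[0.8,-0.12,0],"turn":[0.0038,0.0047,0],"jaw":46}]}}

```text
time_s: 21.75
position: [0.5833, -0.0272, 0.2495]
ee_rot: [0.228, 0.974, 0.0, -0.003]
ft_force: [0.0, 0.3, -0.8]
finger_gap: 0.0455
grasp_force: 0.0
```

Request:
{"fn": "play_rows", "kwargs": {"commands": [{"offset":[0.8,-0.12,0],"turn":[0,0,0],"jaw":46},{"offset":[0.8,-0.12,0],"turn":[0,0,0],"jaw":46},{"offset":[0.8,-0.12,0],"turn":[0,0,0],"jaw":46},{"offset":[0.8,-0.12,0],"turn":[0,0,0],"jaw":46},{"offset":[0.8,-0.12,0],"turn":[0,0,0],"jaw":46}]}}

```text
time_s: 22.25
position: [0.6623, -0.0394, 0.251]
ee_rot: [0.229, 0.973, 0.0, -0.002]
ft_force: [-0.5, -0.3, -0.2]
finger_gap: 0.0456
grasp_force: 0.0
```

```bash
python3 - <<'E'
from h import *
o=get_obs();print(o["time_s"],o["position"],o["ee_rot"],o["qpos"],o["finger_gap"])
im=save("wrist","w11")
hsv=cv2.cvtColor(im,cv2.COLOR_RGB2HSV)
M=cv2.inRange(hsv,(0,150,60),(8,255,255))|cv2.inRange(hsv,(172,150,60),(180,255,255))
n,_,st,ce=cv2.connectedComponentsWithStats(M)
for i in range(1,n):
  if st[i,4]>80: print("red",st[i],ce[i])
for z in (.109,.101,.073): print(proj("wrist",[.6643,-.0418,z]))
pts=[]
k=[.6643,-.0418]
for r,zz in ((.0185,(.109,.101)),(.0155,(.101,.073))):
  pts+=[proj("wrist",[k[0]+r*np.cos(a),k[1]+r*np.sin(a),z]) for z in zz for a in np.linspace(0,6.28,40)]
pts=np.array(pts);print("pred bbox",pts.min(0),pts.max(0))
E
```

```text
22.25 [ 0.66225669 -0.03937479  0.25097694] [ 2.28750770e-01  9.73482124e-01  1.93899091e-04 -2.36668336e-03] [-1.70862446e-01  5.38136302e-01  1.86592789e-01  1.22395446e+00
  6.70612553e-04  2.90725770e-01] 0.04563928395286814
red [240 161  33  34 731] [256.21340629 177.87277702]
[257.1445304  178.34428721]
[257.1896242  176.46599867]
[257.33110407 170.57583111]
pred bbox [240.53972501 158.30085165] [273.76566188 194.06887925]
```

Request:
{"fn": "play_rows", "kwargs": {"commands": [{"offset":[0.025,-0.025,-0.5],"turn":[0,0,0],"jaw":46},{"offset":[0.025,-0.025,-0.9],"turn":[0,0,0],"jaw":46},{"offset":[0.025,-0.025,-0.9],"turn":[0,0,0],"jaw":46},{"offset":[0.025,-0.025,-0.9],"turn":[0,0,0],"jaw":46}]}}

```text
time_s: 22.7
position: [0.6653, -0.0423, 0.1616]
ee_rot: [0.229, 0.973, 0.0, -0.002]
ft_force: [0.8, 0.9, 1.2]
finger_gap: 0.0459
grasp_force: 0.0
```

Request:
{"fn": "play_rows", "kwargs": {"commands": [{"offset":[0,0,-0.4],"turn":[0,0,0],"jaw":46},{"offset":[0,0,-0.7],"turn":[0,0,0],"jaw":46},{"offset":[0,0,-0.92],"turn":[0,0,0],"jaw":46},{"offset":[0,0,-0.92],"turn":[0,0,0],"jaw":46},{"offset":[0,0,-0.92],"turn":[0,0,0],"jaw":46}]}}

```text
time_s: 23.2
position: [0.6679, -0.0427, 0.0716]
ee_rot: [0.229, 0.973, 0.0, -0.0]
ft_force: [0.0, 0.3, -0.3]
finger_gap: 0.046
grasp_force: 0.0
```

Request:
{"fn": "play_rows", "kwargs": {"commands": [{"offset":[-0.02,0,-0.03],"turn":[0,0,0],"jaw":46},{"offset":[-0.02,0,-0.03],"turn":[0,0,0],"jaw":20},{"offset":[-0.02,0,-0.03],"turn":[0,0,0],"jaw":20},{"offset":[-0.02,0,-0.03],"turn":[0,0,0],"jaw":20},{"offset":[-0.02,0,-0.03],"turn":[0,0,0],"jaw":20}], "newtons": 60}}

```text
time_s: 23.7
position: [0.6654, -0.0433, 0.0681]
ee_rot: [0.229, 0.973, -0.0, -0.0]
ft_force: [-2.0, -2.1, 6.0]
finger_gap: 0.0344
grasp_force: 58.9
```

Request:
{"fn": "play_rows", "kwargs": {"commands": [{"offset":[0,0,0],"turn":[0,0,0],"jaw":20},{"offset":[0,0,0],"turn":[0,0,0],"jaw":20}]}}

```text
time_s: 23.9
position: [0.6654, -0.0433, 0.0682]
ee_rot: [0.229, 0.973, -0.0, -0.0]
ft_force: [-1.6, -1.2, 6.0]
finger_gap: 0.0346
grasp_force: 58.9
```

Request:
{"fn": "play_rows", "kwargs": {"commands": [{"offset":[0,0,0.05],"turn":[0,0,0],"jaw":20},{"offset":[0,0,0.1],"turn":[0,0,0],"jaw":20},{"offset":[0,0,0.14],"turn":[0,0,0],"jaw":20},{"offset":[0,0,0.14],"turn":[0,0,0],"jaw":20},{"offset":[0,0,0.14],"turn":[0,0,0],"jaw":20}]}}

```text
time_s: 24.4
position: [0.6646, -0.043, 0.0795]
ee_rot: [0.229, 0.973, -0.0, -0.001]
ft_force: [5.2, -4.1, -6.8]
finger_gap: 0.0336
grasp_force: 60.6
```

Request:
{"fn": "play_rows", "kwargs": {"commands": [{"offset":[0,0,0.02],"turn":[0,0,0],"jaw":20},{"offset":[0,0,0.02],"turn":[0,0,0],"jaw":20},{"offset":[0,0,0.02],"turn":[0,0,0],"jaw":20}]}}

```text
time_s: 24.7
position: [0.6644, -0.0431, 0.0813]
ee_rot: [0.229, 0.973, -0.0, -0.002]
ft_force: [3.7, -5.1, -8.0]
finger_gap: 0.0343
grasp_force: 60.6
```

```bash
python3 - <<'E'
from h import *
o=get_obs();print(o["time_s"],o["position"],o["ft_force"],o["finger_gap"],o["qpos"])
ax=np.array([.5777,.0687]);p=o["position"][:2]-ax;print(np.hypot(*p),np.degrees(np.arctan2(p[1],p[0])))
r=.1405;a0=np.degrees(np.arctan2(p[1],p[0]))
prev=p
pts=[r*np.array([np.cos(np.radians(a)),np.sin(np.radians(a))]) for a in np.linspace(a0,-141.95,13)]
for q in pts[1:]: print(np.round((q-prev)/.1,3).tolist()); prev=q
im=save("wrist","w12")
hsv=cv2.cvtColor(im,cv2.COLOR_RGB2HSV)
M=cv2.inRange(hsv,(0,150,60),(8,255,255))|cv2.inRange(hsv,(172,150,60),(180,255,255))
n,_,st,ce=cv2.connectedComponentsWithStats(M)
for i in range(1,n):
  if st[i,4]>80: print("red",st[i],ce[i])
for h in (0,.006,.012,.014):
  P=np.array([proj("wrist",[.665+.0185*np.cos(a),-.042+.0185*np.sin(a),z+h]) for z in(.109,.101) for a in np.linspace(0,6.28,40)]);print(h,P.min(0),P.max(0))
E
```

```text
24.7 [ 0.66441976 -0.04313457  0.08125918] [ 3.69623098 -5.0551658  -8.01991715] 0.03431018576724895 [-1.75436447e-01  6.60427343e-01 -4.74500951e-02  8.66275585e-01
 -3.49286542e-04  2.87151320e-01]
0.14151780224922927 -52.20896464860638
[-0.158, -0.095]
[-0.164, -0.082]
[-0.173, -0.06]
[-0.18, -0.037]
[-0.183, -0.013]
[-0.183, 0.011]
[-0.18, 0.034]
[-0.174, 0.058]
[-0.165, 0.08]
[-0.153, 0.1]
[-0.139, 0.12]
[-0.122, 0.137]
red [ 220  223   78   88 4757] [258.31070002 267.07441665]
0 [223.15188337 223.49256863] [296.63860202 293.82945252]
0.006 [221.5714871  228.77806688] [298.28134394 301.81904687]
0.012 [219.84970769 234.5447234 ] [300.07054141 310.48419323]
0.014 [219.24113845 236.58523252] [300.70281134 313.53705849]
```

Plunger is up about 12 mm. I lift 1.5 mm more, ease the radial load and compute the arc.

Request:
{"fn": "play_rows", "kwargs": {"commands": [{"offset":[0.01,-0.012,0.015],"turn":[0,0,0],"jaw":20},{"offset":[0.01,-0.012,0.015],"turn":[0,0,0],"jaw":20}]}}

```text
time_s: 24.95
position: [0.6645, -0.0434, 0.0825]
ee_rot: [0.229, 0.973, 0.0, -0.003]
ft_force: [2.3, -1.4, -7.6]
finger_gap: 0.0344
grasp_force: 60.6
```

```bash
python3 - <<'E'
from h import *
o=get_obs();print(o["time_s"],o["position"],o["ft_force"],o["finger_gap"])
ax=np.array([.5777,.0687]);p=o["position"][:2]-ax;r=np.hypot(*p);a0=np.degrees(np.arctan2(p[1],p[0]));print(r,a0)
P=lambda a:r*np.array([np.cos(np.radians(a)),np.sin(np.radians(a))])
for i in range(5):
  print([np.round((P(a0-18*i-3.6*j)-P(a0-18*i))/.1,3).tolist() for j in range(1,6)])
E
```

```text
24.95 [ 0.66449469 -0.04335849  0.08252181] [ 2.27762162 -1.39450909 -7.5509799 ] 0.034410414304388036
0.14174068967040418 -52.24049389586744
[[-0.072, -0.052], [-0.147, -0.1], [-0.225, -0.143], [-0.306, -0.181], [-0.389, -0.213]]
[[-0.085, -0.027], [-0.171, -0.05], [-0.258, -0.066], [-0.347, -0.077], [-0.436, -0.083]]
[[-0.089, 0.0], [-0.178, 0.006], [-0.266, 0.017], [-0.354, 0.034], [-0.44, 0.056]]
[[-0.085, 0.028], [-0.167, 0.06], [-0.248, 0.098], [-0.326, 0.141], [-0.401, 0.189]]
[[-0.072, 0.052], [-0.141, 0.109], [-0.205, 0.17], [-0.266, 0.235], [-0.323, 0.304]]
```

First segment, then check the forces.

Request:
{"fn": "play_rows", "kwargs": {"commands": [{"offset":[-0.072,-0.052,0],"turn":[0,0,0],"jaw":20},{"offset":[-0.147,-0.1,0],"turn":[0,0,0],"jaw":20},{"offset":[-0.225,-0.143,0],"turn":[0,0,0],"jaw":20},{"offset":[-0.306,-0.181,0],"turn":[0,0,0],"jaw":20},{"offset":[-0.389,-0.213,0],"turn":[0,0,0],"jaw":20}]}}

```text
time_s: 25.45
position: [0.6251, -0.0653, 0.0832]
ee_rot: [0.229, 0.973, 0.0, -0.002]
ft_force: [0.7, -0.3, -8.6]
finger_gap: 0.0344
grasp_force: 60.7
```

```bash
python3 - <<'E'
from h import *
o=get_obs();print(o["time_s"],o["position"],o["ft_force"],o["finger_gap"])
im=save("wrist","w13"); get_image("side")
hsv=cv2.cvtColor(im,cv2.COLOR_RGB2HSV)
M=cv2.inRange(hsv,(0,150,60),(8,255,255))|cv2.inRange(hsv,(172,150,60),(180,255,255))
n,_,st,ce=cv2.connectedComponentsWithStats(M)
for i in range(1,n):
  if st[i,4]>80: print("red",st[i],ce[i])
for l,z in (("nest_front",.044),("knob_mid",.105),("done_jar_mid",.0865)):
  for d in spot_point("side",l): print(l,round(d["conf"],2),np.round(at_z("side",d["point"],z),3))
E
```

```text
25.45 [ 0.62509658 -0.06531907  0.0832257 ] [ 0.67499992 -0.32361876 -8.60426316] 0.03437737263744065
red [ 220  222   78   88 4744] [258.50906408 266.18844857]
nest_front 0.9 [0.5   0.096]
done_jar_mid 0.58 [0.654 0.033]
```

It turns freely with the knob held. I continue.

Request:
{"fn": "play_rows", "kwargs": {"commands": [{"offset":[-0.085,-0.027,0],"turn":[0,0,0],"jaw":20},{"offset":[-0.171,-0.05,0],"turn":[0,0,0],"jaw":20},{"offset":[-0.258,-0.066,0],"turn":[0,0,0],"jaw":20},{"offset":[-0.347,-0.077,0],"turn":[0,0,0],"jaw":20},{"offset":[-0.436,-0.083,0],"turn":[0,0,0],"jaw":20}]}}

```text
time_s: 26.2
position: [0.5818, -0.0734, 0.0833]
ee_rot: [0.229, 0.973, 0.0, -0.002]
ft_force: [1.6, -0.5, -7.9]
finger_gap: 0.0337
grasp_force: 60.8
```

Request:
{"fn": "play_rows", "kwargs": {"commands": [{"offset":[-0.089,0,0],"turn":[0,0,0],"jaw":20},{"offset":[-0.178,0.006,0],"turn":[0,0,0],"jaw":20},{"offset":[-0.266,0.017,0],"turn":[0,0,0],"jaw":20},{"offset":[-0.354,0.034,0],"turn":[0,0,0],"jaw":20},{"offset":[-0.44,0.056,0],"turn":[0,0,0],"jaw":20}]}}

```text
time_s: 26.7
position: [0.5379, -0.0676, 0.0833]
ee_rot: [0.229, 0.973, 0.0, -0.002]
ft_force: [-0.1, -0.5, -7.3]
finger_gap: 0.0345
grasp_force: 60.8
```

Request:
{"fn": "play_rows", "kwargs": {"commands": [{"offset":[-0.085,0.028,0],"turn":[0,0,0],"jaw":20},{"offset":[-0.167,0.06,0],"turn":[0,0,0],"jaw":20},{"offset":[-0.248,0.098,0],"turn":[0,0,0],"jaw":20},{"offset":[-0.326,0.141,0],"turn":[0,0,0],"jaw":20},{"offset":[-0.401,0.189,0],"turn":[0,0,0],"jaw":20}]}}

```text
time_s: 27.2
position: [0.498, -0.0483, 0.0833]
ee_rot: [0.229, 0.973, 0.0, -0.002]
ft_force: [0.3, -0.1, -7.6]
finger_gap: 0.0346
grasp_force: 60.8
```

```bash
python3 - <<'E'
from h import *
o=get_obs();print(o["time_s"],o["position"],o["ft_force"],o["finger_gap"])
ax=np.array([.5777,.0687]);p=o["position"][:2]-ax;print(np.hypot(*p),np.degrees(np.arctan2(p[1],p[0])))
E
```

```text
27.2 [ 0.49802825 -0.04830894  0.08329975] [ 0.34814341 -0.09633749 -7.59928968] 0.034556883310736565
0.1415580410480867 -124.25107150694996
```

Request:
{"fn": "play_rows", "kwargs": {"commands": [{"offset":[-0.072,0.052,0],"turn":[0,0,0],"jaw":20},{"offset":[-0.141,0.109,0],"turn":[0,0,0],"jaw":20},{"offset":[-0.205,0.17,0],"turn":[0,0,0],"jaw":20},{"offset":[-0.266,0.235,0],"turn":[0,0,0],"jaw":20},{"offset":[-0.323,0.304,0],"turn":[0,0,0],"jaw":20}]}}

```text
time_s: 27.7
position: [0.4662, -0.0178, 0.0834]
ee_rot: [0.229, 0.973, 0.0, -0.001]
ft_force: [2.0, 0.6, -7.9]
finger_gap: 0.0341
grasp_force: 60.9
```

Request:
{"fn": "play_rows", "kwargs": {"commands": [{"offset":[0,0,0],"turn":[0,0,0],"jaw":20},{"offset":[0,0,0],"turn":[0,0,0],"jaw":20}]}}

```text
time_s: 27.9
position: [0.4663, -0.0179, 0.0833]
ee_rot: [0.229, 0.974, 0.0, -0.002]
ft_force: [1.4, 2.2, -8.3]
finger_gap: 0.0342
grasp_force: 60.9
```

Request:
{"fn": "play_rows", "kwargs": {"commands": [{"offset":[0,0,-0.04],"turn":[0,0,0],"jaw":20},{"offset":[0,0,-0.08],"turn":[0,0,0],"jaw":20},{"offset":[0,0,-0.1],"turn":[0,0,0],"jaw":20},{"offset":[0,0,-0.1],"turn":[0,0,0],"jaw":20}]}}

```text
time_s: 28.3
position: [0.467, -0.019, 0.0731]
ee_rot: [0.229, 0.973, -0.0, -0.001]
ft_force: [3.7, 0.5, -5.7]
finger_gap: 0.034
grasp_force: 60.8
```

```bash
python3 - <<'E'
from h import *
o=get_obs();print(o["time_s"],o["position"],o["ft_force"],o["finger_gap"])
ax=np.array([.5777,.0687]);p=o["position"][:2]-ax;print(np.hypot(*p),np.degrees(np.arctan2(p[1],p[0])))
E
```

```text
28.3 [ 0.4670359  -0.0189691   0.07307941] [ 3.68912159  0.47832824 -5.69119682] 0.03402648358218754
0.14118219933692658 -141.61341791699135
```

Spring force matches a pin that has entered the hole (lift about 5 mm). I lower to home, release and rise.

Request:
{"fn": "play_rows", "kwargs": {"commands": [{"offset":[0,0,-0.03],"turn":[0,0,0],"jaw":20},{"offset":[0,0,-0.05],"turn":[0,0,0],"jaw":20},{"offset":[0,0,-0.05],"turn":[0,0,0],"jaw":20}]}}

```text
time_s: 28.6
position: [0.4671, -0.019, 0.0684]
ee_rot: [0.229, 0.973, -0.0, -0.001]
ft_force: [4.1, -1.6, -5.4]
finger_gap: 0.0341
grasp_force: 60.7
```

Request:
{"fn": "play_rows", "kwargs": {"commands": [{"offset":[0,0,0],"turn":[0,0,0],"jaw":50},{"offset":[0,0,0],"turn":[0,0,0],"jaw":50},{"offset":[0,0,0],"turn":[0,0,0],"jaw":50},{"offset":[0,0,0],"turn":[0,0,0],"jaw":50},{"offset":[0,0,0],"turn":[0,0,0],"jaw":50}]}}

```text
time_s: 29.1
position: [0.4661, -0.0183, 0.0683]
ee_rot: [0.229, 0.973, 0.0, -0.002]
ft_force: [0.2, -0.1, -0.3]
finger_gap: 0.0501
grasp_force: 0.0
```

Request:
{"fn": "play_rows", "kwargs": {"commands": [{"offset":[0,0,0.3],"turn":[0,0,0],"jaw":50},{"offset":[0,0,0.7],"turn":[0,0,0],"jaw":50},{"offset":[0,0,1],"turn":[0,0,0],"jaw":50},{"offset":[0,0,1],"turn":[0,0,0],"jaw":50}]}}

```text
time_s: 29.5
position: [0.4692, -0.0189, 0.1722]
ee_rot: [0.229, 0.973, 0.0, 0.002]
ft_force: [0.5, 0.2, -0.3]
finger_gap: 0.05
grasp_force: 0.0
```

Request:
{"fn": "play_rows", "kwargs": {"commands": [{"offset":[0,0,0.4],"turn":[0,0,0],"jaw":50},{"offset":[0,0,0.8],"turn":[0,0,0],"jaw":50},{"offset":[0,0,1],"turn":[0,0,0],"jaw":50},{"offset":[0,0,1],"turn":[0,0,0],"jaw":50},{"offset":[0,0,1],"turn":[0,0,0],"jaw":50}]}}

```text
time_s: 30.0
position: [0.466, -0.0183, 0.2674]
ee_rot: [0.229, 0.973, 0.0, -0.002]
ft_force: [0.6, 0.4, -0.5]
finger_gap: 0.0501
grasp_force: 0.0
```

```bash
python3 - <<'E'
from h import *
o=get_obs();print(o["time_s"],o["position"],o["ee_rot"],o["ft_force"],o["finger_gap"])
im=save("wrist","w14"); get_image("side")
hsv=cv2.cvtColor(im,cv2.COLOR_RGB2HSV)
M=cv2.inRange(hsv,(0,150,60),(8,255,255))|cv2.inRange(hsv,(172,150,60),(180,255,255))
n,_,st,ce=cv2.connectedComponentsWithStats(M)
for i in range(1,n):
  if st[i,4]>80: print("red",st[i],ce[i])
for h in (0,.01):
  P=np.array([proj("wrist",[.4674+.0185*np.cos(a),-.0176+.0185*np.sin(a),z+h]) for z in(.109,.101) for a in np.linspace(0,6.28,40)]);print(h,P.min(0),P.max(0))
for c in("wrist","side"):
 for l,z in (("knob_mid",.091),("palm_top",.263),("done_jar_mid",.0865)):
  for d in spot_point(c,l): print(c,l,round(d["conf"],2),np.round(at_z(c,d["point"],z),3))
E
```

```text
30.0 [ 0.46601572 -0.01833576  0.26741554] [ 2.28999290e-01  9.73424271e-01  2.12350821e-04 -2.11402778e-03] [ 0.58613785  0.4480566  -0.46168582] 0.05005518605904749
red [233  47  55  53 720] [260.56666667  72.95138889]
red [244 157  30  32 644] [258.61490683 172.32453416]
0 [243.82396329 157.29193141] [275.51211212 189.30944302]
0.01 [243.33818212 158.95932173] [276.03237482 191.95922879]
wrist knob_mid 0.72 [ 0.465 -0.018]
wrist done_jar_mid 0.94 [ 0.57  -0.016]
side knob_mid 0.45 [ 0.472 -0.029]
side palm_top 0.79 [0.588 0.148]
side done_jar_mid 0.61 [ 0.561 -0.008]
```

Knob is home at (259,172), matching zero lift, and the stamped jar is at the right nest. Next I shut the fingers and move over the palm button at (0.588, 0.152).

Request:
{"fn": "play_rows", "kwargs": {"commands": [{"offset":[0,0,0.5],"turn":[0,0,0],"jaw":0},{"offset":[0.3,0.4,0.5],"turn":[0,0,0],"jaw":0},{"offset":[0.6,0.85,0.5],"turn":[0,0,0],"jaw":0},{"offset":[0.6,0.85,0.5],"turn":[0,0,0],"jaw":0},{"offset":[0.6,0.85,0.5],"turn":[0,0,0],"jaw":0}], "newtons": 20}}

```text
time_s: 30.9
position: [0.5264, 0.0676, 0.3175]
ee_rot: [0.228, 0.974, -0.0, -0.002]
ft_force: [0.2, -0.3, -0.5]
finger_gap: 0.0
grasp_force: 0.0
```

Request:
{"fn": "play_rows", "kwargs": {"commands": [{"offset":[0.3,0.4,0],"turn":[0,0,0],"jaw":0},{"offset":[0.62,0.85,0],"turn":[0,0,0],"jaw":0},{"offset":[0.62,0.85,0],"turn":[0,0,0],"jaw":0},{"offset":[0.62,0.85,0],"turn":[0,0,0],"jaw":0},{"offset":[0.62,0.85,0],"turn":[0,0,0],"jaw":0}]}}

```text
time_s: 31.4
position: [0.5874, 0.1502, 0.3181]
ee_rot: [0.23, 0.973, -0.0, -0.002]
ft_force: [-0.6, 0.1, 0.9]
finger_gap: -0.0003
grasp_force: 0.0
```

```bash
python3 - <<'E'
from h import *
o=get_obs();print(o["time_s"],o["position"],o["ft_force"],o["finger_gap"],o["qpos"])
get_image("wrist");get_image("top")
for c in("wrist","top"):
 for l,z in (("palm_top",.263),):
  for d in spot_point(c,l): print(c,l,round(d["conf"],2),d["point"],np.round(at_z(c,d["point"],z),3))
print(proj("wrist",[.588,.152,.263]))
E
```

```text
31.4 [0.58744435 0.15016889 0.31812744] [-0.59511236  0.06050044  0.85464682] -0.00032087105843846476 [1.28059646e-01 4.01932812e-01 1.38946674e-01 1.31229514e+00
 1.04338558e-03 5.91440761e-01]
wrist palm_top 0.89 [261.4, 207.1] [0.591 0.151]
top palm_top 0.53 [182.8, 159.1] [0.59  0.152]
[259.91307331 203.16969055]
```

Palm confirmed at (0.59, 0.152). I descend to just above it, then press gradually.

Request:
{"fn": "play_rows", "kwargs": {"commands": [{"offset":[0.02,0.015,-0.3],"turn":[0,0,0],"jaw":0},{"offset":[0.02,0.015,-0.48],"turn":[0,0,0],"jaw":0},{"offset":[0.02,0.015,-0.48],"turn":[0,0,0],"jaw":0},{"offset":[0.02,0.015,-0.48],"turn":[0,0,0],"jaw":0}]}}

```text
time_s: 32.0
position: [0.5901, 0.1526, 0.2709]
ee_rot: [0.229, 0.973, 0.0, -0.002]
ft_force: [-0.0, 0.5, 0.1]
finger_gap: 0.0001
grasp_force: 0.0
```

Request:
{"fn": "play_rows", "kwargs": {"commands": [{"offset":[0,0,-0.04],"turn":[0,0,0],"jaw":0},{"offset":[0,0,-0.08],"turn":[0,0,0],"jaw":0},{"offset":[0,0,-0.1],"turn":[0,0,0],"jaw":0},{"offset":[0,0,-0.1],"turn":[0,0,0],"jaw":0}]}}

```text
time_s: 32.4
position: [0.591, 0.1531, 0.261]
ee_rot: [0.229, 0.973, 0.0, -0.001]
ft_force: [0.2, -0.3, 3.7]
finger_gap: -0.0002
grasp_force: 2.0
```

Request:
{"fn": "play_rows", "kwargs": {"commands": [{"offset":[0,0,-0.03],"turn":[0,0,0],"jaw":0},{"offset":[0,0,-0.03],"turn":[0,0,0],"jaw":0}]}}

```text
time_s: 32.6
position: [0.591, 0.1531, 0.2577]
ee_rot: [0.229, 0.973, 0.0, -0.001]
ft_force: [0.9, -0.2, 5.7]
finger_gap: -0.0002
grasp_force: 2.4
```

Request:
{"fn": "play_rows", "kwargs": {"commands": [{"offset":[0,0,-0.03],"turn":[0,0,0],"jaw":0},{"offset":[0,0,-0.04],"turn":[0,0,0],"jaw":0},{"offset":[0,0,-0.04],"turn":[0,0,0],"jaw":0}]}}

```text
time_s: 32.9
position: [0.5909, 0.1531, 0.2538]
ee_rot: [0.229, 0.973, 0.0, -0.001]
ft_force: [1.0, 0.3, 5.7]
finger_gap: -0.0003
grasp_force: 2.9
```

Request:
{"fn": "play_rows", "kwargs": {"commands": [{"offset":[0,0,-0.015],"turn":[0,0,0],"jaw":0},{"offset":[0,0,-0.015],"turn":[0,0,0],"jaw":0}]}}

```text
time_s: 33.1
position: [0.591, 0.1531, 0.2532]
ee_rot: [0.229, 0.973, 0.001, -0.001]
ft_force: [-0.4, -0.4, 9.0]
finger_gap: 0.0002
grasp_force: 4.7
```

The force jump at 9.8 mm is the stamp meeting the lid. I press slightly more, then release.

Request:
{"fn": "play_rows", "kwargs": {"commands": [{"offset":[0,0,-0.015],"turn":[0,0,0],"jaw":0},{"offset":[0,0,-0.015],"turn":[0,0,0],"jaw":0},{"offset":[0,0,-0.015],"turn":[0,0,0],"jaw":0}]}}

```text
time_s: 33.4
position: [0.591, 0.1531, 0.2531]
ee_rot: [0.229, 0.973, 0.001, -0.0]
ft_force: [-2.3, -0.7, 16.8]
finger_gap: 0.0001
grasp_force: 8.2
```

Request:
{"fn": "play_rows", "kwargs": {"commands": [{"offset":[0,0,0.05],"turn":[0,0,0],"jaw":0},{"offset":[0,0,0.1],"turn":[0,0,0],"jaw":0},{"offset":[0,0,0.2],"turn":[0,0,0],"jaw":0},{"offset":[0,0,0.5],"turn":[0,0,0],"jaw":0},{"offset":[0,0,0.8],"turn":[0,0,0],"jaw":0}]}}

```text
time_s: 33.9
position: [0.5889, 0.1531, 0.3297]
ee_rot: [0.229, 0.973, -0.0, -0.004]
ft_force: [1.0, 0.1, -0.3]
finger_gap: 0.0001
grasp_force: 0.0
```

Request:
{"fn": "play_rows", "kwargs": {"commands": [{"offset":[-0.4,-0.6,0],"turn":[0,0,0],"jaw":0},{"offset":[-0.8,-1,0],"turn":[0,0,0],"jaw":0},{"offset":[-0.8,-1,0],"turn":[0,0,0],"jaw":0},{"offset":[-0.8,-1,0],"turn":[0,0,0],"jaw":0},{"offset":[-0.8,-1,0],"turn":[0,0,0],"jaw":0}]}}

```text
time_s: 34.4
position: [0.5099, 0.053, 0.3302]
ee_rot: [0.229, 0.973, 0.0, -0.002]
ft_force: [0.4, 0.3, 0.6]
finger_gap: -0.0
grasp_force: 0.0
```

Request:
{"fn": "play_rows", "kwargs": {"commands": [{"offset":[-0.5,-0.7,0],"turn":[0,0,0],"jaw":0},{"offset":[-0.5,-0.7,0],"turn":[0,0,0],"jaw":0},{"offset":[-0.5,-0.7,0],"turn":[0,0,0],"jaw":0},{"offset":[-0.5,-0.7,0],"turn":[0,0,0],"jaw":0}]}}

```text
time_s: 34.8
position: [0.4609, -0.0166, 0.3302]
ee_rot: [0.229, 0.973, 0.001, -0.002]
ft_force: [0.1, 0.3, -0.5]
finger_gap: -0.0
grasp_force: 0.0
```

```bash
python3 - <<'E'
from h import *
o=get_obs();print(o["time_s"],o["position"],o["ft_force"],o["joint_velocities"])
for c in("wrist","side","top"):
 get_image(c)
 for l,z in (("palm_top",.263),("jar_mid",.0865),("knob_mid",.091),("done_jar_mid",.0865)):
  for d in spot_point(c,l): print(c,l,round(d["conf"],2),np.round(at_z(c,d["point"],z),3))
E
```

```text
34.8 [ 0.46087493 -0.01663114  0.33016018] [ 0.09358679  0.26349359 -0.49425769] [ 0.02280762  0.01147394  0.014232   -0.00491727 -0.00014602  0.00029406]
wrist palm_top 0.8 [0.588 0.151]
wrist jar_mid 0.87 [0.593 0.153]
wrist jar_mid 0.79 [ 0.575 -0.358]
wrist jar_mid 0.79 [ 0.353 -0.328]
wrist knob_mid 0.56 [ 0.471 -0.014]
wrist knob_mid 0.47 [0.567 0.137]
wrist done_jar_mid 0.74 [ 0.567 -0.018]
side palm_top 0.69 [0.598 0.149]
side jar_mid 0.88 [ 0.58  -0.451]
side jar_mid 0.71 [ 0.342 -0.412]
side jar_mid 0.66 [0.579 0.147]
side knob_mid 0.7 [ 0.476 -0.018]
side knob_mid 0.36 [0.569 0.087]
side done_jar_mid 0.65 [ 0.561 -0.009]
top palm_top 0.64 [0.586 0.154]
top jar_mid 0.88 [ 0.346 -0.367]
top jar_mid 0.86 [ 0.595 -0.403]
top jar_mid 0.45 [0.598 0.144]
top done_jar_mid 0.18 [0.623 0.181]
```

All in place, so I hand the job in.

```bash
python3 -c "
from workcell import *
print(finish_job())"
```

```text
the job is handed in; nothing more can be done
None
```

I stood the fallen jar up, set it in the front nest, turned the round table to the next hole, stamped the jar and handed the job in at about 35 s; every step checked out by camera or force on the way, but the hand-in returned no verdict.

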